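# Hang two springs on the revolving spring tree

### The arm

A 6-joint arm with a two-finger parallel gripper is mounted at the origin on a cart in front of the work surface, level with it; the furniture and walls round the work are solid. World frame = base frame: x ahead of the robot, y to its left, z up, the work surface at z = 0. Lengths are in m, angles in rad, forces in N, time in s.
With the tool pointing down it reaches from about 0.3 to 0.85 m from the base axis. Payload 4.2 kg.
Tool frame: the origin (TCP) lies at the centre of the arm's flange, where the gripper is bolted on; the fingertips stand 191 mm ahead of it and the grasp point (between the pads) lies 172 mm ahead of it; z points along the fingers, y is the direction in which the jaws open and shut (so a half turn about z gives the same grasp; the last joint's range is limited). The gripper opens to 91 mm and grips with 3 to 60 N. Pads are 32 mm wide; open, the fingers measure 118 mm over their backs; the gripper's body (76 mm by 178 mm) begins 60 mm behind the grasp point.
Start: joints at [1.297, 0.32, 1.565, -0, 1.257, -0.02], TCP at [0.144, 0.557, 0.405] pointing down, gripper open.
Joint ranges: [-3.11, 3.11], [-0.84, 2.01], [0.21, 2.61], [-1.34, 4.49], [0.05, 2.63], [-2.56, 2.56]. Speed limits (rad/s): [2.57, 2.57, 3.14, 3.14, 3.14, 3.14].

### API

Orientations are given as a unit quaternion [x, y, z, w].
In Python, from plant import * gives the robot as it stands.
- The arm moves only by the shell command python3 -m inch 'ROWS' [OPENING] [FORCE]. ROWS is JSON, a list that holds one entry, the list of rows, each a list of 4 numbers: the shift along the tool's x, y, z in mm, then the turn about the tool's z in degrees. In form: [[[dx, dy, dz, roll], ...]]. A call has 1 to 20 rows; each row shifts and turns the pose as measured when the row begins, along the tool's axes as they then stand; what a row does not reach is not made up. A row lasts 1/10 s, in which the tool goes at most 50 mm and 8.59 degrees, less where a joint would pass 70% of its speed; a pose out of reach is approached as far as the arm can. A call with a gripper value outside its range is refused whole. OPENING is the finger opening in mm, from 0 to 91.2, set as the call begins (- or left out, the last holds). The fingers move at their own pace and stop on an object; FORCE is the grip in N (left out, the last holds). Time passes only in rows, so rows that do not move let the fingers close. It gives the time, the measured TCP pose, the force and the opening at its end, in the units of the state.
- get_state(): the state, without advancing time (a new reading comes with each control period).
- capture(name): name is "scene" or "side" or "wrist"; returns a dict with "frame" (400x640x3 uint8, red, green, blue), "K" (3x3 intrinsics, pixels), "view" (4x4, takes a point from world to camera coordinates). Camera axes: x right, y down, z forward; pixel columns grow to the right and rows downward; lengths in m; the calibration is good to about 2 mm. The wrist camera is an equidistant fisheye: a pixel r from the principal point sees the ray r / f radians off the axis. A picture is of the moment at which its call begins. There is no depth.
- job_done(): hands the job in, once; it reports no verdict.
The state is a dict: "clock": time; "joints": joint angles; "joint_vel": joint speeds; "tau": joint torques, N m; "ee_pos": TCP position; "ee_rot": TCP orientation; "contact_force": force on the tool from outside, world axes, zero at the start; "moment": the same for the moment, N m; "finger_gap": opening from 0.0 (shut) to 1.0 (fully open).
Only numpy, scipy, OpenCV 4.12 (cv2) and the standard library are available. Lean on these libraries where they do the work, as an engineer would, in place of code of your own. Each camera call takes 0.05 s, during which the arm holds its last target.

### The job

Put the two loose compression springs away on the revolving spring tree. Turn the tree by its crank knob until one of its two bare pegs stands over the index tab, slide a spring fully down onto that peg and let go; then turn the other bare peg to the tab and hang the other spring on it, leaving that peg at the tab. Leave the things around them where they are.

Things in the scene. Friction and masses are not known exactly. Their poses are not given: they have to be found in the camera images.
- tree_base: Foot of the spring tree: a round grey plate of 144 mm diameter with a post, fixed to the bench. Origin: centre of its underside, on the vertical turning axis of the head. Its -x axis points to the index tab, roughly towards the robot.
- rotor: Turning head of the tree; origin on the axis at bench height. Turns about z either way, about 2 N at the knob, no stops, stays where left. Its four pegs are 90 degrees apart; anticlockwise from above: peg_a (bare, along its -x), peg_b (bare), one with a short, one with a tall spring (both fixed to it). With springs the pegs sweep a 95 mm radius, 80 to 160 mm above the bench.
- index_tab (a point): Point on the steel tab that juts from the foot (tab 18 mm wide, up to 106 mm from the axis), 72 mm from the turning axis; a peg is brought forward when its tip is straight above this point (tip within 25 mm sideways).
- knob_grip (a point): Grip point of the crank knob, an upright black knob, 20 mm diameter, 36 mm high, spinning freely on its crank arm: 45 mm from the turning axis, 185 mm above the bench (knob top 200 mm, crank arm top 164 mm). It stands between the two pegs that carry springs, 135 degrees from each bare peg. Grip it from above and lead it in an arc; the grip need not turn.
- peg_a: A bare steel peg of the head, 10 mm diameter, rounded tip, leaning outward and up at 30 degrees from vertical. Origin: its root, 30 mm from the turning axis, 85 mm above the bench; z runs along the peg to the tip (85 mm). A seat collar 30 mm wide ends 12 mm from the root: a spring slides down the peg onto it.
- peg_a_tip (a point): Tip of peg_a, 72 mm from the turning axis, 159 mm above the bench.
- peg_a_mid (a point): Point on peg_a's centre line 43 mm from its root, where the middle of a hung spring comes to lie.
- peg_b: A bare steel peg of the head, 10 mm diameter, rounded tip, leaning outward and up at 30 degrees from vertical. Origin: its root, 30 mm from the turning axis, 85 mm above the bench; z runs along the peg to the tip (85 mm). A seat collar 30 mm wide ends 12 mm from the root: a spring slides down the peg onto it.
- peg_b_tip (a point): Tip of peg_b, 72 mm from the turning axis, 159 mm above the bench.
- peg_b_mid (a point): Point on peg_b's centre line 43 mm from its root, where the middle of a hung spring comes to lie.
- spring_short: Loose short steel compression spring, 47 mm outer diameter, clear bore at least 20 mm, 58 mm long, 0.12 kg, rigid; stands on end in the open blue bin. Origin: centre of its lower end; z along its axis, up. Can be gripped across the coils anywhere along its length.
- short_mid (a point): Middle of the short spring's axis, 29 mm above its origin.
- spring_tall: Loose tall steel compression spring, 45 mm outer diameter, clear bore at least 20 mm, 66 mm long, 0.12 kg, rigid; stands on end on the bench. Origin: centre of its lower end; z along its axis, up.
- tall_mid (a point): Middle of the tall spring's axis, 33 mm above its origin.
- bin: Open blue plastic bin fixed to the bench, 215 (x) by 180 (y) by 54 mm high, floor 2 mm thick, clear inside about 180 by 146 mm. Origin: centre of its underside. The short spring stands near its middle, between the collet (towards its -x end) and the lathe tool (across its +x end); there is most room for fingers on the spring's two y sides (y of the bin).
- collet: Bystander: grey steel spring collet in the bin, 33 mm diameter, 31 mm high. Origin: centre of its underside.
- lathe_tool: Bystander: dark square lathe tool lying in the bin, 115 by 13 by 13 mm, long axis x. Origin: centre of its underside.
- drill_case: Bystander: green sheet-metal drill case beside the tall spring, 68 (x) by 91 (y) by 33 mm high. Origin: centre of its underside.
- arbor: Bystander: dark steel collet arbor standing upright, 56 mm diameter, 105 mm high. Origin: centre of its underside.
- pliers: Bystander: yellow-handled pliers lying flat right of the tree, 191 by 63 by 14 mm. Origin: centre of the underside.
- bottle: Bystander: white squeeze bottle with a blue cap standing right of the tree, 45 mm diameter, 122 mm high. Origin: centre of its underside.

How it is judged:
By the outcome, as a careful person would: the job done as asked, in the order asked, and still so for the second after the job is handed in, with the robot touching nothing.
It also fails if it takes over 72 s, if anything falls off the work surface, if the arm or the gripper's body presses on something with over 40 N, if the wrist force passes 120 N, or if a joint passes its speed limit or range.

## Working session

There is one attempt and no reset: what is moved stays moved. The work goes in short steps, Python scripts to look and compute and a shell command to move; the robot and the scene stay as the last step left them, time stands still between calls to the robot, and variables do not carry over. Pictures are saved under pics/ and viewed, and the job is handed in when it is done.

```bash
ls; mkdir -p pics
cat > h.py <<'E'
from plant import *
import numpy as np, cv2
from scipy.spatial.transform import Rotation as R
def snap(cam,name,crop=None,scale=1):
    c=capture(cam); im=c["frame"][:,:,::-1].copy()
    np.savez('pics/%s.npz'%name,K=c["K"],view=c["view"],frame=c["frame"])
    if crop: x0,y0,x1,y1=crop; im=im[y0:y1,x0:x1]
    if scale!=1: im=cv2.resize(im,None,fx=scale,fy=scale,interpolation=cv2.INTER_CUBIC)
    cv2.imwrite('pics/%s.png'%name,im)
def crop(name,out,c,scale):
    f=np.load('pics/%s.npz'%name)['frame'][:,:,::-1]; x0,y0,x1,y1=c
    cv2.imwrite('pics/%s.png'%out,cv2.resize(f[y0:y1,x0:x1],None,fx=scale,fy=scale,interpolation=cv2.INTER_CUBIC))
def ray(name,u,v,fish=False):
    d=np.load('pics/%s.npz'%name);K=d['K'];V=d['view']
    x=(u-K[0,2])/K[0,0];y=(v-K[1,2])/K[1,1]
    if fish:
        r=np.hypot(x,y); dc=np.array([x/r*np.sin(r),y/r*np.sin(r),np.cos(r)]) if r>0 else np.array([0,0,1.])
    else: dc=np.array([x,y,1.])
    Rm=V[:3,:3]; o=-Rm.T@V[:3,3]; dw=Rm.T@dc
    return o,dw/np.linalg.norm(dw)
def atz(name,u,v,z,fish=False):
    o,d=ray(name,u,v,fish); return o+d*(z-o[2])/d[2]
def tri(l):
    A=np.zeros((3,3));b=np.zeros(3);rs=[ray(*a) for a in l]
    for o,d in rs:
        P=np.eye(3)-np.outer(d,d);A+=P;b+=P@o
    p=np.linalg.solve(A,b)
    return p,[np.linalg.norm((np.eye(3)-np.outer(d,d))@(p-o)) for o,d in rs]
def proj(name,p,fish=False):
    d=np.load('pics/%s.npz'%name);K=d['K'];V=d['view'];c=V[:3,:3]@np.asarray(p,float)+V[:3,3]
    if fish:
        r=np.hypot(c[0],c[1]);th=np.arctan2(r,c[2]);x,y=c[0]/r*th,c[1]/r*th
    else: x,y=c[0]/c[2],c[1]/c[2]
    return np.array([K[0,0]*x+K[0,2],K[1,1]*y+K[1,2]])
def st():
    s=get_state();Rm=R.from_quat(s['ee_rot']).as_matrix()
    print('t',round(s['clock'],2),'pos',np.round(np.array(s['ee_pos'])*1000,1),'grasp',np.round((np.array(s['ee_pos'])+.172*Rm[:,2])*1000,1),'F',np.round(s['contact_force'],1),'gap',round(s['finger_gap']*91.2,1));print(np.round(Rm,3).tolist(),np.round(s['joints'],3))
    return s,Rm
E
python3 - <<'E'
from h import *
for c in("scene","side","wrist"): snap(c,c+'0')
st()
for c in("scene","side","wrist"):
    d=np.load('pics/%s0.npz'%c);print(c,d['K'].round(1).tolist(),(-d['view'][:3,:3].T@d['view'][:3,3]).round(3),d['view'][2,:3].round(2))
E
```

```text
pics
t 0.15 pos [144.3 556.5 404.1] grasp [144.3 556.3 232.1] F [-0.1  0.4 -0.9] gap 91.4
[[-0.968, 0.251, -0.0], [0.251, 0.968, -0.001], [0.0, -0.001, -1.0]] [ 1.297  0.32   1.565 -0.     1.257 -0.02 ]
scene [[398.3, 0.0, 315.3], [0.0, 398.3, 197.7], [0.0, 0.0, 1.0]] [0.104 0.631 0.966] [ 0.35 -0.6  -0.72]
side [[516.3, 0.0, 330.7], [0.0, 516.3, 194.6], [0.0, 0.0, 1.0]] [-0.615 -0.746  0.915] [ 0.74  0.43 -0.52]
wrist [[309.7, 0.0, 318.2], [0.0, 309.7, 201.3], [0.0, 0.0, 1.0]] [0.073 0.575 0.384] [ 0.26 -0.07 -0.96]
```

View pics/scene0.png

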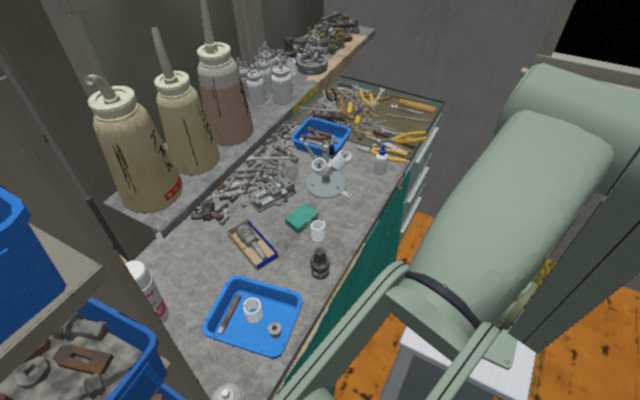

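View pics/side0.png

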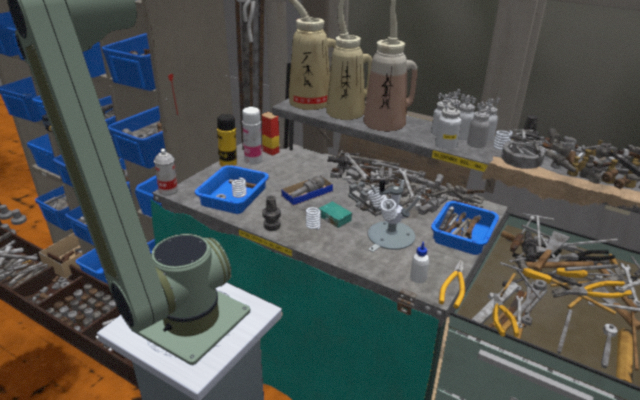

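View pics/wrist0.png

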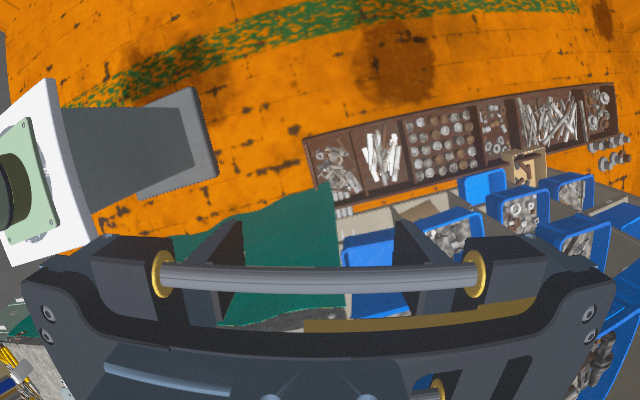

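Run:
```python
from h import *
crop('scene0','s_tree',(270,130,430,220),5)
crop('side0','d_tree',(350,170,470,290),5)
crop('scene0','s_left',(190,200,340,360),4)
crop('side0','d_left',(190,155,360,245),4.7)
```

```text
(no output)
```

View pics/s_tree.png

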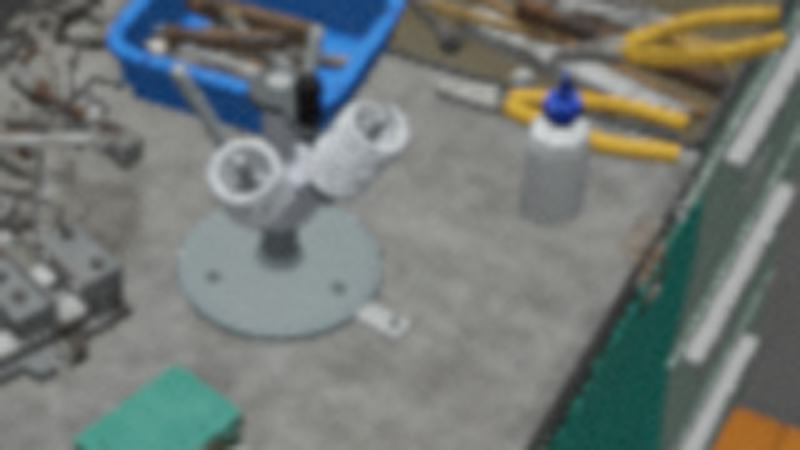

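View pics/d_tree.png

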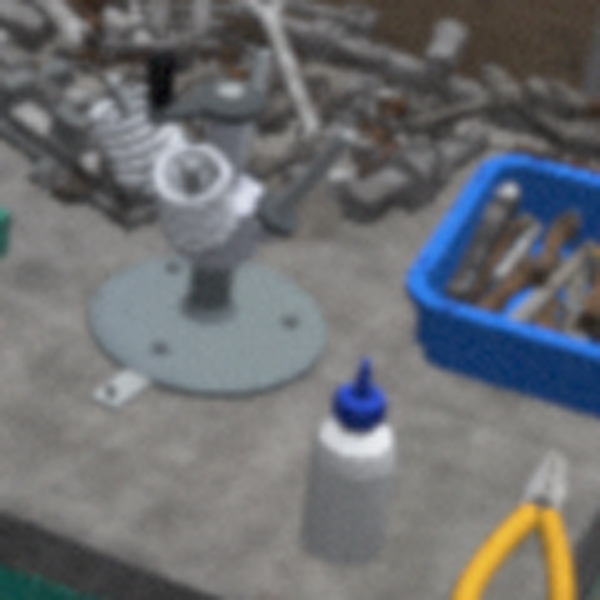

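View pics/s_left.png

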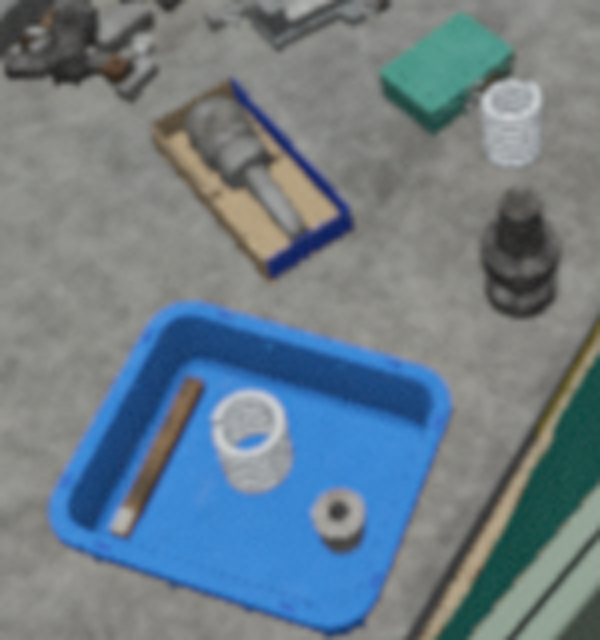

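View pics/d_left.png

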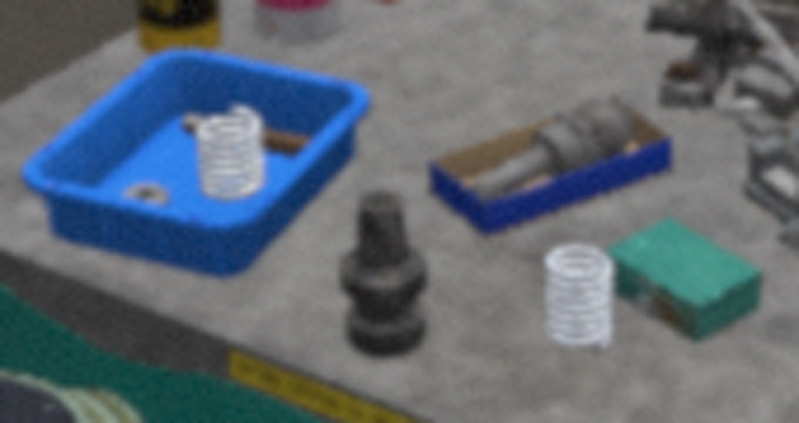

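Run:
```python
from h import *
from scipy.optimize import least_squares
S=lambda x,y:(270+x/5,130+y/5); D=lambda x,y:(350+x/5,170+y/5)
P=[atz('scene0',*S(*p),.006) for p in[(179,265),(383,260),(280,338),(230,325),(335,325)]]
Q=[atz('side0',*D(*p),.006) for p in[(88,315),(327,330),(215,393),(120,365),(295,370)]]
for X in(P,Q,P+Q):
    X=np.array(X)[:,:2];r=least_squares(lambda c:np.hypot(*(X-c).T)-.072,X.mean(0));print('axis',r.x.round(4),r.fun.round(3))
print('tab hole',atz('scene0',*S(397,322),.004).round(4),atz('side0',*D(110,391),.004).round(4))
print('knob',tri([('scene0',*S(308,98)),('side0',*D(161,82))]))
S=lambda x,y:(190+x/4,200+y/4); D=lambda x,y:(190+x/4.7,155+y/4.7)
for n,a,b,c,d,zb,L in(('short',(249,420),(259,465),(230,128),(231,180),.002,.058),('tall',(512,97),(513,150),(578,262),(581,330),0,.066)):
    print(n,'top',atz('scene0',*S(*a),zb+L).round(4),atz('side0',*D(*c),zb+L).round(4),'bot',atz('scene0',*S(*b),zb).round(4),atz('side0',*D(*d),zb).round(4))
# bin corners rim z=.054
for p in[(165,312),(440,385),(350,620),(62,520)]: print('binrim s',atz('scene0',*S(*p),.054).round(3))
for p in[(180,55),(362,95),(235,230),(35,172)]: print('binrim d',atz('side0',*D(*p),.054).round(3))
print('tool',atz('scene0',*S(193,380),.015).round(3),atz('scene0',*S(122,525),.015).round(3),'collet',atz('scene0',*S(338,512),.033).round(3))
print('arbor',atz('scene0',*S(520,200),.105).round(3),atz('side0',*D(381,197),.105).round(3))
print('case',[atz('scene0',*S(*p),.033)[:2].round(3).tolist() for p in((382,72),(463,15),(513,52),(434,112))])
S=lambda x,y:(270+x/5,130+y/5)
print('bottle',atz('scene0',*S(566,85),.122))
```

```text
axis [ 0.5775 -0.254 ] [-0.001 -0.001  0.002 -0.001 -0.001]
axis [ 0.5785 -0.2563] [-0.001  0.001  0.001  0.001 -0.003]
axis [ 0.578  -0.2553] [-0.001 -0.001  0.003 -0.     0.001 -0.002  0.002  0.002 -0.    -0.002]
tab hole [ 0.4817 -0.241   0.004 ] [ 0.486  -0.2395  0.004 ]
knob (array([ 0.54531614, -0.22959913,  0.1808745 ]), [np.float64(0.000701463533822671), np.float64(0.000701463533822434)])
short top [0.5042 0.2775 0.06  ] [0.4996 0.2649 0.06  ] bot [0.505  0.2784 0.002 ] [0.5174 0.2842 0.002 ]
tall top [ 0.4849 -0.0296  0.066 ] [ 0.4802 -0.0386  0.066 ] bot [ 0.4863 -0.0317  0.    ] [ 0.4973 -0.03    0.    ]
binrim s [0.603 0.237 0.054]
binrim s [0.413 0.196 0.054]
binrim s [0.381 0.352 0.054]
binrim s [0.568 0.385 0.054]
binrim d [0.571 0.373 0.054]
binrim d [0.597 0.223 0.054]
binrim d [0.405 0.182 0.054]
binrim d [0.388 0.344 0.054]
tool [0.575 0.254 0.015] [0.552 0.358 0.015] collet [0.431 0.292 0.033]
arbor [0.42  0.075 0.105] [0.425 0.075 0.105]
case [[0.6, -0.028], [0.575, -0.111], [0.521, -0.095], [0.544, -0.013]]
bottle [ 0.43300952 -0.38790984  0.122     ]
```

```bash
python3 -m inch '[[[-32,-36.5,-4,0],[-32,-36.5,-4,0],[-32,-36.5,-4,0],[-32,-36.5,-4,0],[-32,-36.5,-4,0],[-32,-36.5,0,0],[-32,-36.5,0,0],[-32,-36.5,0,0],[-32,-36.5,0,0],[-32,-36.5,0,0],[-32,-36.5,0,0],[-32,-36.5,0,0],[-32,-36.5,0,0],[-32,-36.5,0,0],[-32,-36.5,0,0],[-32,-36.5,0,0],[-32,-36.5,0,0]]]' 91
python3 - <<'E'
from h import *
st()
for c in("scene","side","wrist"): snap(c,c+'1')
E
```

```text
clock: 1.85
ee_pos: [0.5234, -0.1989, 0.4231]
ee_rot: [0.122, 0.993, 0.0, 0.002]
contact_force: [0.6, 0.4, -0.1]
finger_gap: 0.998
t 1.85 pos [ 523.4 -198.9  423.1] grasp [ 523.9 -198.8  251.1] F [ 0.6  0.4 -0.1] gap 91.0
[[-0.97, 0.242, 0.003], [0.242, 0.97, 0.0], [-0.003, 0.001, -1.0]] [-3.840e-01  2.840e-01  1.569e+00  1.000e-03  1.286e+00 -1.711e+00]
```

View pics/wrist1.png

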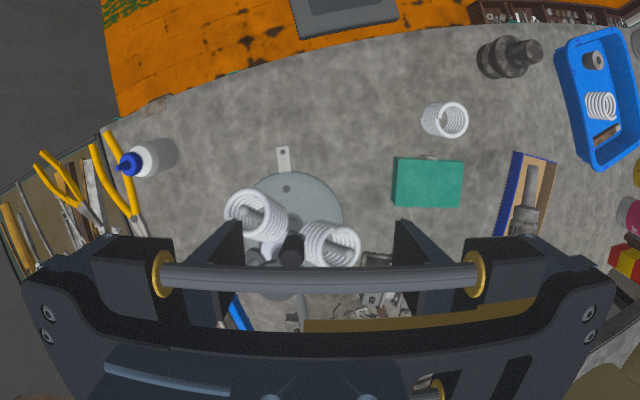

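Run:
```python
from h import *
crop('scene1','s1',(240,90,440,240),4)
crop('side1','d1',(300,90,460,290),3)
```

```text
(no output)
```

View pics/s1.png

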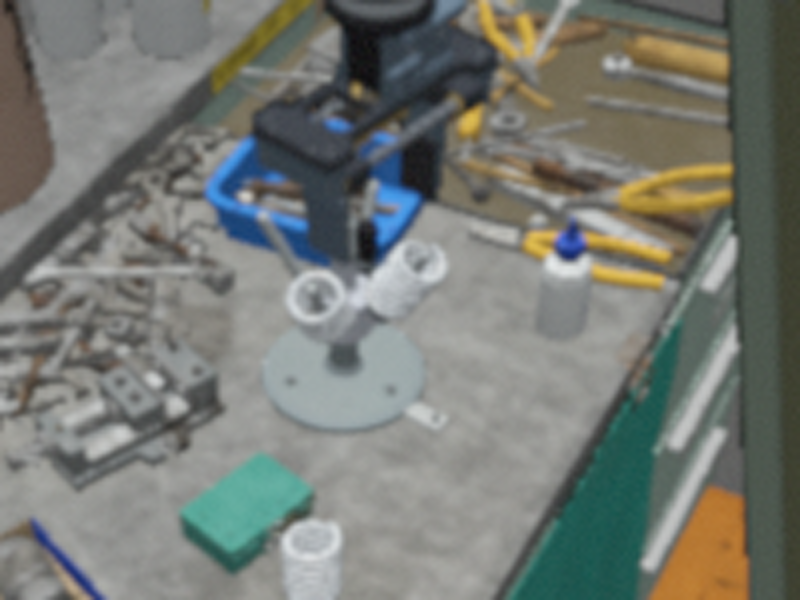

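View pics/d1.png

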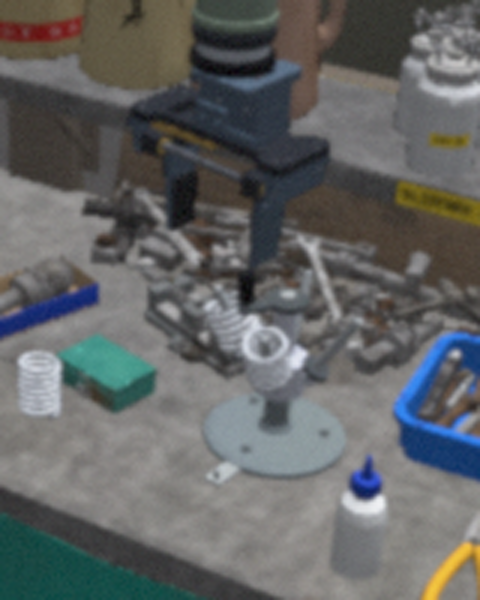

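Run:
```python
from h import *
crop('wrist1','w1',(200,120,380,280),4.4)
print('tab',atz('wrist1',283,150,.004,True).round(4),'tall top',atz('wrist1',453,120,.066,True).round(4),atz('wrist1',433,121,.0,True).round(4))
S=lambda x,y:(240+x/4,90+y/4); D=lambda x,y:(300+x/3,90+y/3)
print(tri([('scene1',*S(367,240)),('side1',*D(246,290))]))
```

```text
tab [ 0.483  -0.2379  0.004 ] tall top [ 0.4884 -0.0337  0.066 ] [ 0.4912 -0.0343  0.    ]
(array([ 0.544666  , -0.22922675,  0.18002801]), [np.float64(0.0005116351899323451), np.float64(0.0005116351899321494)])
```

View pics/w1.png

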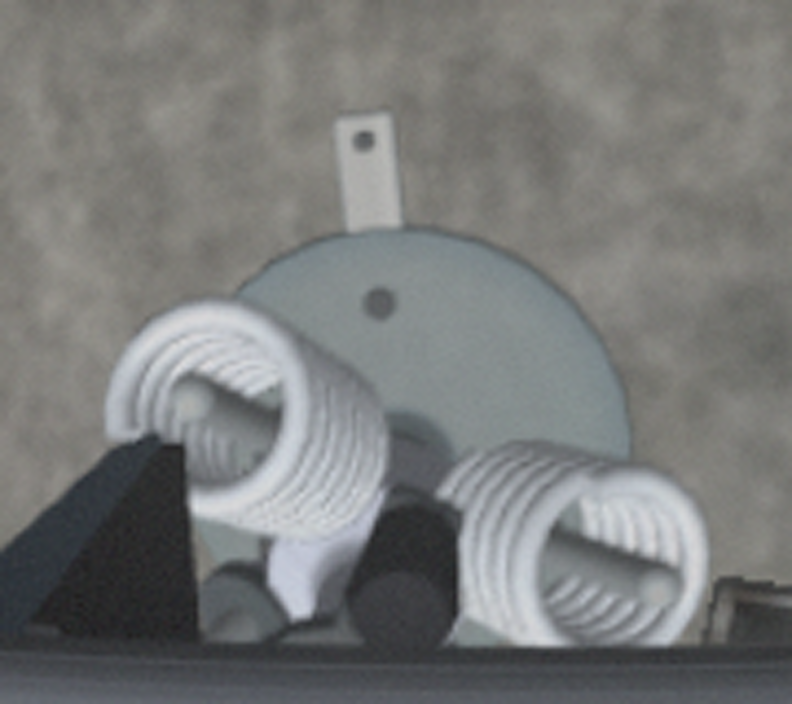

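```bash
python3 -m inch '[[[-26,-24,0,0],[0,0,30,0],[0,0,30,0],[0,0,0,0]]]' 91 20
python3 - <<'E'
from h import *
print(atz('wrist1',291.6,257.5,.2,True).round(4))
st()
snap('scene','scene2',(290,110,390,210),6)
E
```

```text
clock: 2.4
ee_pos: [0.5422, -0.2258, 0.3611]
ee_rot: [0.122, 0.992, 0.002, 0.0]
contact_force: [0.5, -1.3, -0.2]
finger_gap: 0.997
[ 0.5438 -0.226   0.2   ]
t 2.4 pos [ 542.2 -225.8  361.1] grasp [ 542.3 -225.2  189.1] F [ 0.5 -1.3 -0.2] gap 90.9
[[-0.97, 0.243, 0.001], [0.243, 0.97, 0.003], [-0.0, 0.003, -1.0]] [-0.415  0.369  1.604  0.004  1.169 -1.742]
```

View pics/scene2.png

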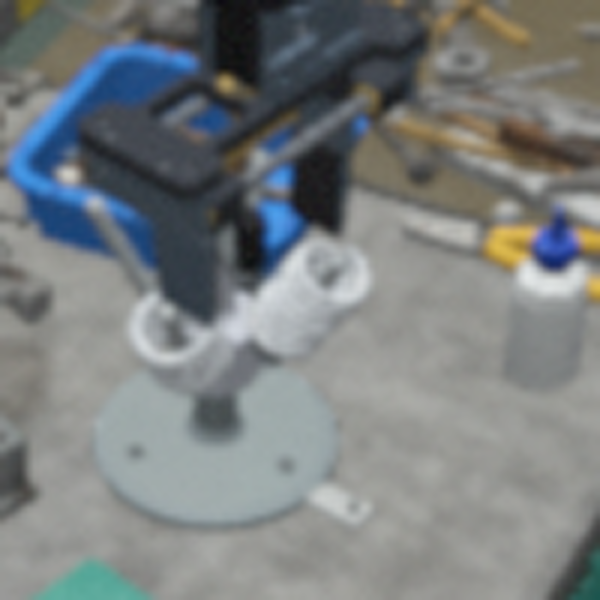

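```bash
python3 -m inch '[[[0,0,0,0],[0,0,0,0],[0,0,0,0],[0,0,0,0],[0,0,0,0],[0,0,0,0]]]' 10 20
python3 - <<'E'
from h import *
s,Rm=st()
c=np.array([.578,-.2553]);g=np.array(s['ee_pos'])+.172*Rm[:,2]
a0=np.degrees(np.arctan2(*(g[:2]-c)[::-1]));print(a0,np.hypot(*(g[:2]-c)))
# arc plan: CW to target
tgt=170.5-135;n=10
yaw=Rm[:2,:2]
p=g[:2]
for k in range(1,n+1):
    a=np.radians(142+(tgt-142)*k/n);q=c+.045*np.array([np.cos(a),np.sin(a)])
    d=(q-p)*1000;print(k,q.round(4),(yaw.T@d).round(1));p=q
E
```

```text
clock: 3.05
ee_pos: [0.543, -0.2238, 0.3704]
ee_rot: [0.121, 0.993, -0.0, 0.007]
contact_force: [-0.2, -0.6, 0.2]
finger_gap: 0.501
t 3.05 pos [ 543.  -223.8  370.4] grasp [ 545.4 -224.1  198.4] F [-0.2 -0.6  0.2] gap 45.7
[[-0.971, 0.24, 0.014], [0.24, 0.971, -0.002], [-0.014, 0.002, -1.0]] [-0.412  0.359  1.595  0.004  1.174 -1.741]
136.3162032187089 0.045114262415425
1 [ 0.5483 -0.2215] [-2.2  3.2]
2 [ 0.555  -0.2166] [-5.4  6.4]
3 [ 0.5626 -0.213 ] [-6.5  5.3]
4 [ 0.5707 -0.2109] [-7.3  4. ]
5 [ 0.579  -0.2103] [-7.9  2.6]
6 [ 0.5873 -0.2113] [-8.3  1.1]
7 [ 0.5953 -0.2137] [-8.3 -0.5]
8 [ 0.6026 -0.2176] [-8.1 -2. ]
9 [ 0.6092 -0.2228] [-7.6 -3.5]
10 [ 0.6146 -0.2292] [-6.8 -4.8]
```

Run:
```python
from h import *
snap('scene','scene3',(290,110,390,210),6);snap('side','side3',(330,110,430,250),4.2);st()
```

```text
t 3.15 pos [ 543.  -223.8  370.2] grasp [ 545.3 -224.2  198.2] F [0.4 1.  0.2] gap 37.8
[[-0.971, 0.24, 0.014], [0.24, 0.971, -0.002], [-0.014, 0.002, -1.0]] [-0.412  0.359  1.595  0.004  1.174 -1.741]
```

View pics/scene3.png

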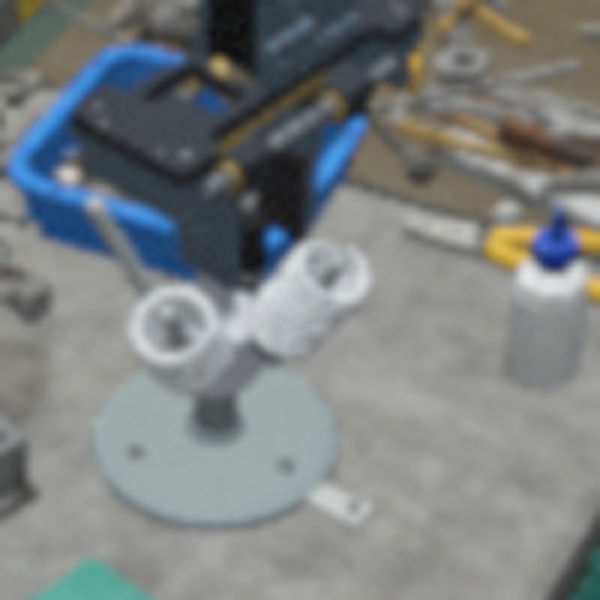

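View pics/side3.png

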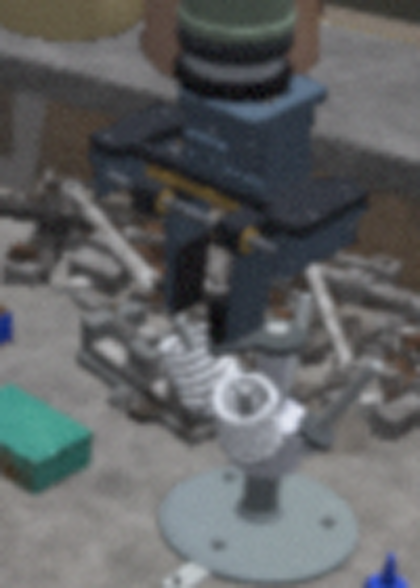

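```bash
python3 -m inch '[[[0,-1,4,0],[0,-1,4,0],[0,0,2,0]]]' 10 20
python3 - <<'E'
from h import *
st()
E
```

```text
clock: 3.45
ee_pos: [0.5427, -0.2264, 0.3609]
ee_rot: [0.121, 0.993, -0.001, 0.008]
contact_force: [-3.9, 0.8, 14.9]
finger_gap: 0.203
t 3.45 pos [ 542.7 -226.4  360.9] grasp [ 545.2 -226.9  188.9] F [-3.9  0.8 14.9] gap 18.5
[[-0.971, 0.24, 0.015], [0.24, 0.971, -0.003], [-0.015, 0.0, -1.0]] [-0.416  0.367  1.608  0.003  1.152 -1.745]
```

```bash
python3 -m inch '[[[-1.5,5.5,-1.5,0],[-5.5,6.5,0,0],[-6.5,5.5,0,0],[-7.5,4,0,0],[-8,2.5,0,0]]]' 10 20
python3 - <<'E'
from h import *
st()
E
```

```text
clock: 3.95
ee_pos: [0.5763, -0.2099, 0.3611]
ee_rot: [0.122, 0.993, -0.001, 0.004]
contact_force: [-4.3, -0.1, 1.7]
finger_gap: 0.2
t 3.95 pos [ 576.3 -209.9  361.1] grasp [ 577.5 -210.4  189.1] F [-4.3 -0.1  1.7] gap 18.3
[[-0.97, 0.242, 0.007], [0.242, 0.97, -0.003], [-0.007, -0.001, -1.0]] [-0.368  0.407  1.543 -0.     1.184 -1.695]
```

```bash
python3 -m inch '[[[-9,1,0,0],[-8.5,-0.5,0,0],[-8,-2,0,0],[-7.5,-3.5,0,0],[-7,-5,0,0],[-0.5,-0.5,0,0]]]' 10 20
python3 - <<'E'
from h import *
s,Rm=st()
c=np.array([.578,-.2553]);g=np.array(s['ee_pos'])+.172*Rm[:,2];v=g[:2]-c
print(np.degrees(np.arctan2(v[1],v[0])),np.hypot(*v))
snap('scene','scene4',(290,110,390,210),6);snap('side','side4',(350,130,450,250),5)
E
```

```text
clock: 4.55
ee_pos: [0.6177, -0.2315, 0.3611]
ee_rot: [0.121, 0.993, -0.001, 0.003]
contact_force: [-3.2, -0.3, 4.2]
finger_gap: 0.202
t 4.55 pos [ 617.7 -231.5  361.1] grasp [ 618.8 -232.2  189.1] F [-3.2 -0.3  4.2] gap 18.4
[[-0.971, 0.24, 0.006], [0.24, 0.971, -0.004], [-0.007, -0.002, -1.0]] [-3.760e-01  4.780e-01  1.424e+00 -1.000e-03  1.232e+00 -1.704e+00]
29.54256487978527 0.0469005751753085
```

View pics/scene4.png

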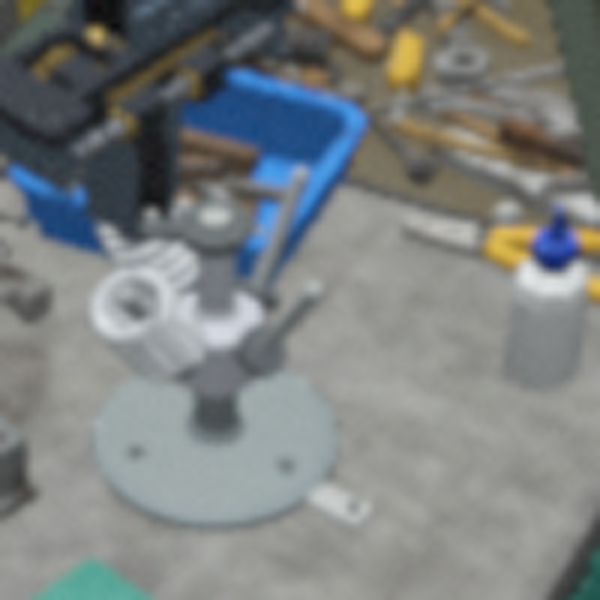

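View pics/side4.png

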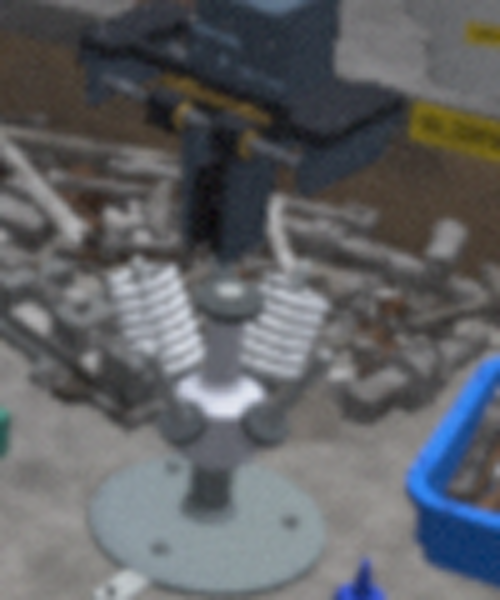

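Run:
```python
from h import *
for a in(155,160,165,170,175,180):
    t=np.radians(a);p=np.array([.578+.072*np.cos(t),-.2553+.072*np.sin(t),.159])
    u=proj('scene4',p);v=proj('side4',p);t2=t+np.pi/2;q=np.array([.578+.072*np.cos(t2),-.2553+.072*np.sin(t2),.159])
    print(a,(6*(u-[290,110])).round(),(5*(v-[350,130])).round(),'b',(6*(proj('scene4',q)-[290,110])).round(),(5*(proj('side4',q)-[350,130])).round())
crop('side4','side4b',(375,170,420,230),10)
```

```text
155 [301. 296.] [126. 337.] b [323. 176.] [308. 359.]
160 [310. 291.] [133. 342.] b [316. 170.] [316. 355.]
165 [319. 285.] [141. 346.] b [307. 165.] [324. 351.]
170 [326. 279.] [150. 351.] b [299. 161.] [330. 347.]
175 [333. 273.] [159. 354.] b [289. 157.] [336. 343.]
180 [339. 266.] [169. 358.] b [279. 153.] [341. 338.]
```

View pics/side4b.png

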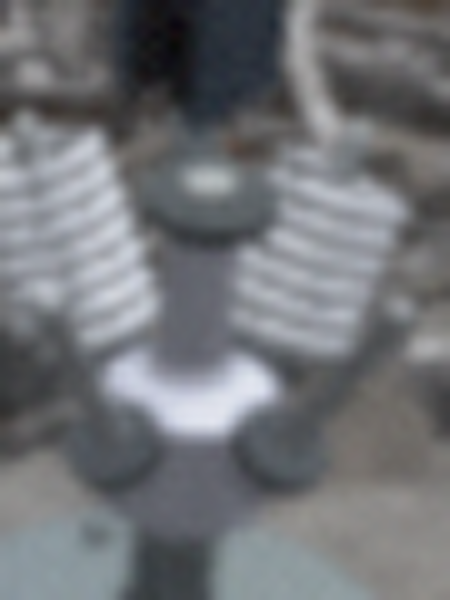

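```bash
python3 -m inch '[[[3.5,3.5,0,0],[0.5,0.5,0,0]]]' 10 20; python3 -m inch '[[[0,0,0,0],[0,0,0,0],[0,0,0,0],[0,0,-10,0],[0,0,-40,0],[0,0,-20,0]]]' 85 20
python3 - <<'E'
from h import *
s,Rm=st()
snap('scene','scene5',(290,110,390,210),6);snap('side','side5',(350,130,450,250),5)
crop('side5','side5b',(375,170,420,230),10)
g=np.array(s['ee_pos'])+.172*Rm[:,2];d=np.array([.487,-.033])-g[:2];print((Rm[:2,:2].T@d*1000).round(1))
E
```

```text
clock: 4.85
ee_pos: [0.6146, -0.2272, 0.3611]
ee_rot: [0.121, 0.993, -0.003, 0.005]
contact_force: [-1.2, 0.0, 1.0]
finger_gap: 0.204
clock: 5.45
ee_pos: [0.6139, -0.2244, 0.4297]
ee_rot: [0.121, 0.993, 0.001, 0.002]
contact_force: [0.5, -0.6, -0.4]
finger_gap: 0.697
t 5.45 pos [ 613.9 -224.4  429.7] grasp [ 614.4 -224.2  257.7] F [ 0.5 -0.6 -0.4] gap 63.6
[[-0.971, 0.24, 0.003], [0.24, 0.971, 0.001], [-0.003, 0.002, -1.0]] [-0.369  0.433  1.327  0.002  1.379 -1.697]
[169.6 155. ]
```

View pics/scene5.png

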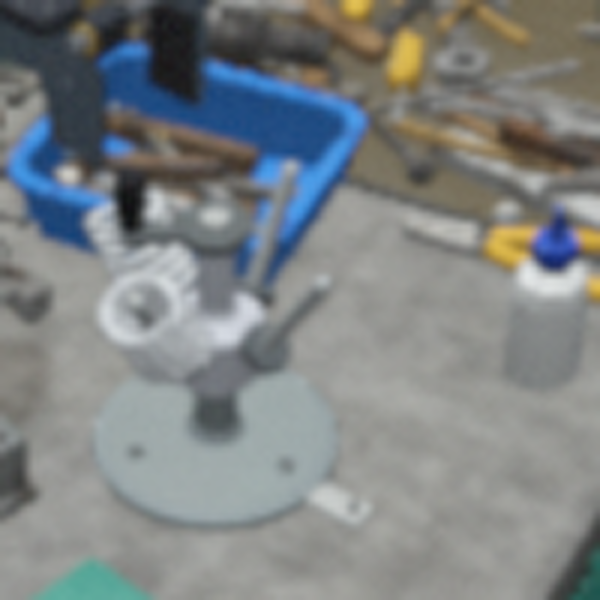

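View pics/side5b.png

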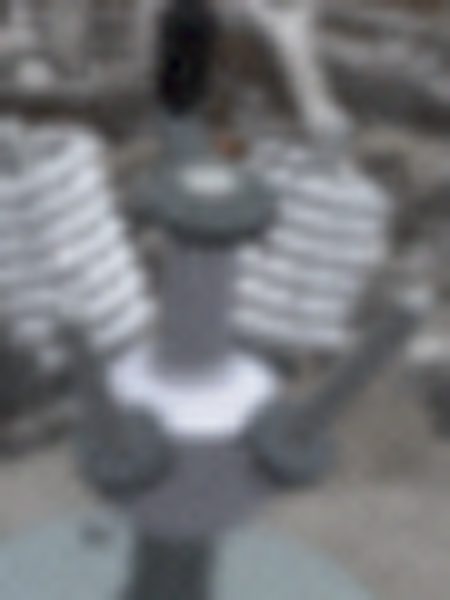

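```bash
python3 -m inch '[[[34,31,0,0],[34,31,0,0],[34,31,10,0],[34,31,25,0],[34,31,35,0],[0,0,40,0],[0,0,0,0]]]' 85 20
python3 - <<'E'
from h import *
s,Rm=st()
snap('scene','scene6');snap('wrist','wrist6')
crop('scene6','scene6c',(270,170,370,270),6)
g=np.array(s['ee_pos'])+.172*Rm[:,2];d=np.array([.487,-.033])-g[:2];print((Rm[:2,:2].T@d*1000).round(1))
E
```

```text
clock: 6.25
ee_pos: [0.4859, -0.0355, 0.3175]
ee_rot: [0.122, 0.993, 0.001, 0.001]
contact_force: [-0.1, 0.1, 0.3]
finger_gap: 0.93
t 6.25 pos [485.9 -35.5 317.5] grasp [486.3 -35.2 145.5] F [-0.1  0.1  0.3] gap 84.8
[[-0.97, 0.242, 0.002], [0.242, 0.97, 0.002], [-0.002, 0.003, -1.0]] [-0.097  0.26   1.892  0.003  0.988 -1.425]
[-0.1  2.3]
```

View pics/scene6c.png

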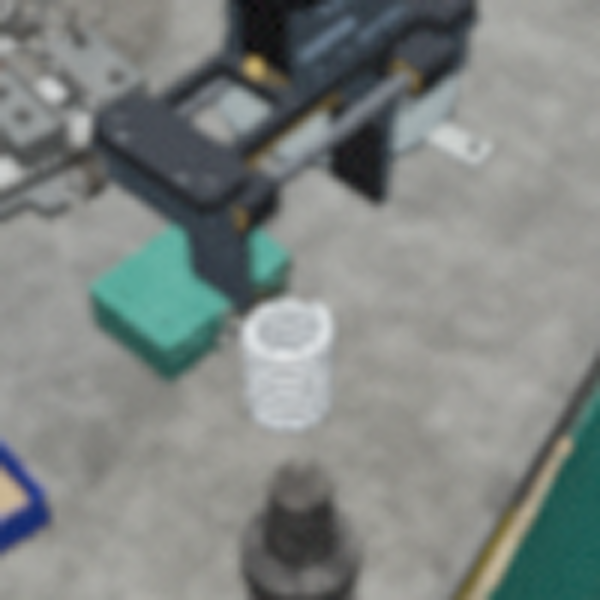

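View pics/wrist6.png

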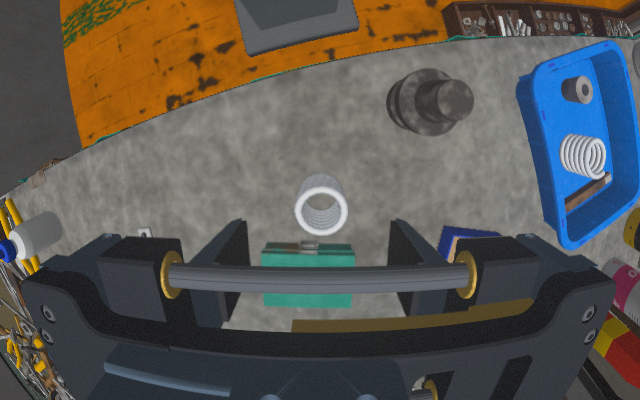

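Run:
```python
from h import *
print(atz('wrist6',321.5,211,.066,True).round(4),atz('wrist6',320,192,0,True).round(4))
print(atz('scene6',270+288/6,170+331/6,.066).round(4))
# short
print('short',atz('wrist6',592,156,.06,True).round(4),atz('scene6',252.2,305,.06).round(4))
print('arbor top',atz('wrist6',455,101,.105,True).round(4))
```

```text
[ 0.4877 -0.0321  0.066 ] [ 0.4885 -0.0329  0.    ]
[ 0.4832 -0.0265  0.066 ]
short [0.5033 0.2615 0.06  ] [0.5044 0.2775 0.06  ]
arbor top [0.4239 0.074  0.105 ]
```

```bash
python3 -m inch '[[[-1,3,40,0],[0,0,45,0],[0,0,30,0],[0,0,4,0]]]' 85 20
python3 - <<'E'
from h import *
st()
E
```

```text
clock: 6.75
ee_pos: [0.5009, -0.0368, 0.209]
ee_rot: [0.125, 0.992, 0.002, 0.018]
contact_force: [-0.2, 0.8, -0.2]
finger_gap: 0.932
t 6.75 pos [500.9 -36.8 209. ] grasp [507.2 -37.   37.1] F [-0.2  0.8 -0.2] gap 85.0
[[-0.968, 0.247, 0.037], [0.247, 0.969, -0.001], [-0.036, 0.008, -0.999]] [-0.097  0.415  2.     0.003  0.691 -1.42 ]
```

```bash
python3 -m inch '[[[7,0,0,0],[7,0,0,0],[5,0,0,0],[0,0,0,0]]]' 85 20
python3 - <<'E'
from h import *
st()
snap('scene','scene7');snap('wrist','wrist7')
crop('scene7','scene7c',(270,170,370,270),6)
E
```

```text
clock: 7.15
ee_pos: [0.4844, -0.0332, 0.2139]
ee_rot: [0.126, 0.992, 0.002, 0.024]
contact_force: [-0.1, -1.1, -0.7]
finger_gap: 0.932
t 7.15 pos [484.4 -33.2 213.9] grasp [492.6 -33.6  42.1] F [-0.1 -1.1 -0.7] gap 85.0
[[-0.967, 0.249, 0.047], [0.249, 0.968, -0.003], [-0.046, 0.009, -0.999]] [-0.093  0.385  2.036  0.003  0.673 -1.414]
```

View pics/scene7c.png

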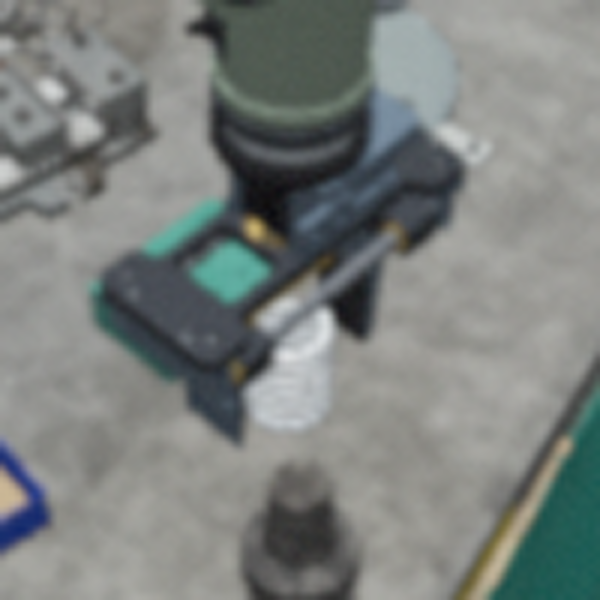

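View pics/wrist7.png

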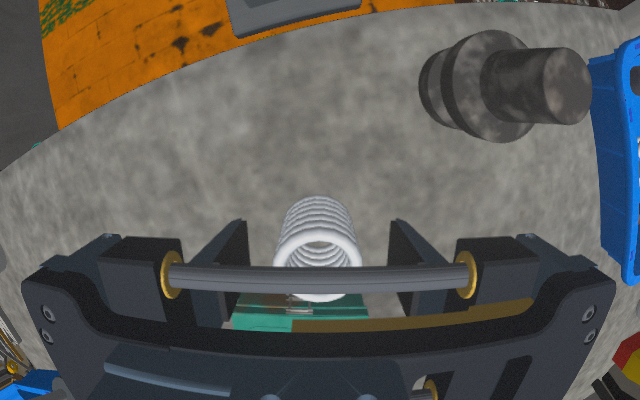

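```bash
python3 -m inch '[[[3,0,6,0],[3,0,6,0],[3,0,6,0]]]' 85 20
python3 - <<'E'
from h import *
st()
E
```

```text
clock: 7.55
ee_pos: [0.4777, -0.0309, 0.1957]
ee_rot: [0.126, 0.992, 0.002, 0.026]
contact_force: [0.1, -0.7, -0.5]
finger_gap: 0.929
t 7.55 pos [477.7 -30.9 195.7] grasp [486.7 -31.4  24. ] F [ 0.1 -0.7 -0.5] gap 84.7
[[-0.967, 0.249, 0.053], [0.249, 0.968, -0.003], [-0.052, 0.01, -0.999]] [-0.089  0.405  2.071  0.003  0.612 -1.41 ]
```

```bash
python3 -m inch '[[[0,0,0.5,0],[0,0,0.5,0],[0,0,0.5,0],[0,0,0.5,0],[0,0,0.5,0],[0,0,0.5,0]]]' 35 10
python3 - <<'E'
from h import *
st()
E
```

```text
clock: 8.15
ee_pos: [0.4772, -0.0313, 0.1916]
ee_rot: [0.125, 0.992, 0.001, 0.025]
contact_force: [-2.9, 0.0, 6.7]
finger_gap: 0.483
t 8.15 pos [477.2 -31.3 191.6] grasp [485.6 -32.   19.8] F [-2.9  0.   6.7] gap 44.1
[[-0.968, 0.247, 0.049], [0.247, 0.969, -0.004], [-0.048, 0.008, -0.999]] [-0.09   0.412  2.075  0.     0.605 -1.41 ]
```

```bash
python3 -m inch '[[[0,0,-10,0],[0,0,-30,0],[0,0,-30,0],[0,0,-30,0],[0,0,-30,0],[0,0,-30,0],[0,0,-30,0],[-5,-10,0,0]]]' 35 10
python3 - <<'E'
from h import *
s,Rm=st()
snap('side','side8');crop('side8','side8c',(290,120,390,220),6)
E
```

```text
clock: 8.95
ee_pos: [0.4685, -0.0405, 0.3914]
ee_rot: [0.125, 0.992, 0.002, 0.024]
contact_force: [1.1, -0.5, -2.1]
finger_gap: 0.487
t 8.95 pos [468.5 -40.5 391.4] grasp [476.6 -40.7 219.5] F [ 1.1 -0.5 -2.1] gap 44.4
[[-0.968, 0.248, 0.047], [0.248, 0.969, -0.001], [-0.046, 0.011, -0.999]] [-0.112  0.154  1.826  0.004  1.114 -1.434]
```

View pics/side8c.png

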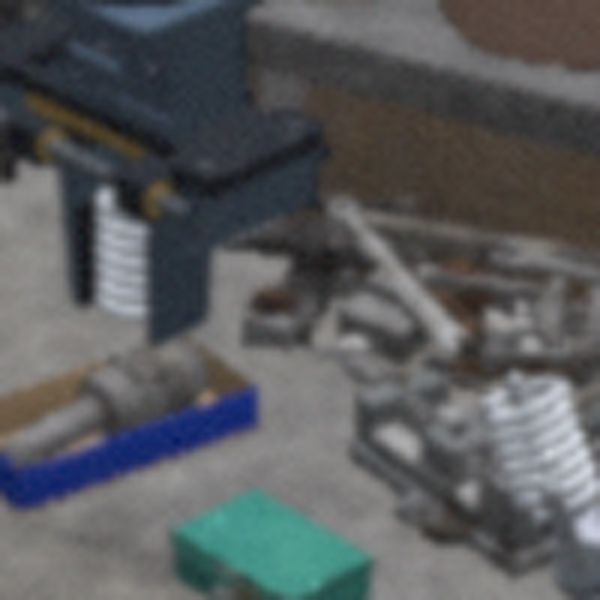

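```bash
python3 -m inch '[[[-14,-37,0,-1],[-14,-37,0,-1],[-14,-37,0,-1],[-14,-37,0,-1],[-14,-37,0,-1],[0,0,0,0],[0,0,0,0]]]' 35 10
python3 - <<'E'
from h import *
s,Rm=st()
g=np.array(s['ee_pos'])+.172*Rm[:,2];d=np.array([.501,-.242,g[2]])-g;print((Rm.T@d*1000).round(1))
snap('side','side9');crop('side9','side9c',(360,130,440,210),8)
snap('scene','scene9');crop('scene9','scene9c',(300,110,380,190),8)
E
```

```text
clock: 9.7
ee_pos: [0.4954, -0.2453, 0.3801]
ee_rot: [0.081, 0.997, 0.004, 0.014]
contact_force: [-0.8, 0.3, -1.4]
finger_gap: 0.485
t 9.7 pos [ 495.4 -245.3  380.1] grasp [ 500.2 -244.2  208.1] F [-0.8  0.3 -1.4] gap 44.2
[[-0.987, 0.161, 0.028], [0.161, 0.987, 0.006], [-0.027, 0.011, -1.0]] [-0.485  0.297  1.663  0.02   1.16  -1.903]
[-0.5  2.3  0. ]
```

View pics/side9c.png

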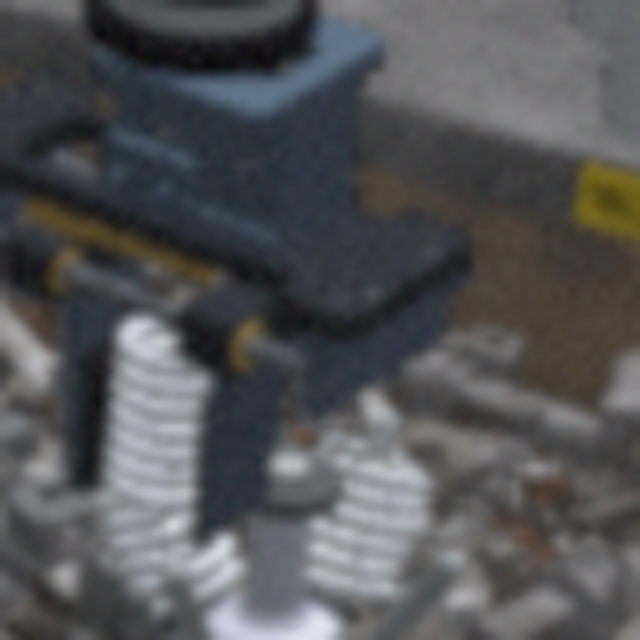

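View pics/scene9c.png

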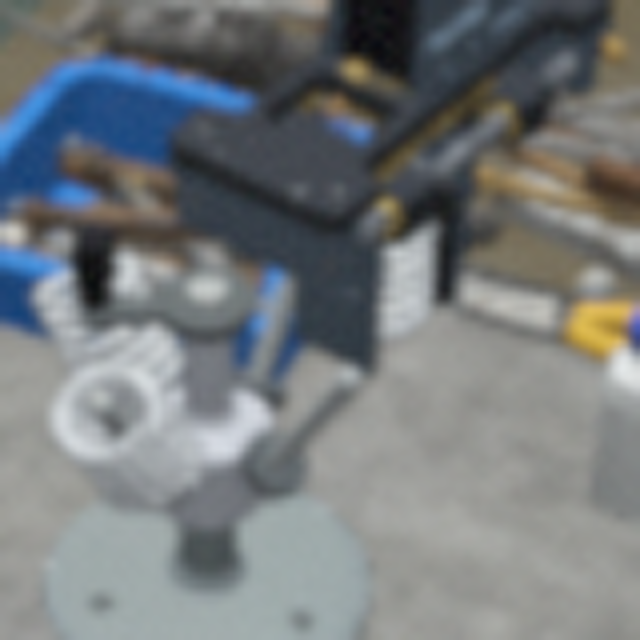

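```bash
cat >> h.py <<'E'
def overlay(name,out,c,sc,curves,thick=1):
    f=np.load('pics/%s.npz'%name)['frame'][:,:,::-1];x0,y0,x1,y1=c
    im=cv2.resize(f[y0:y1,x0:x1],None,fx=sc,fy=sc,interpolation=cv2.INTER_CUBIC)
    for P,col in curves:
        q=np.array([(proj(name,p)-[x0,y0]+.5)*sc for p in P]).astype(np.int32)
        cv2.polylines(im,[q.reshape(-1,1,2)],False,col,thick)
    cv2.imwrite('pics/%s.png'%out,im)
def circ(c,r,ax=(0,0,1)):
    ax=np.array(ax,float)/np.linalg.norm(ax);e=np.cross(ax,[0,1,0.1]);e/=np.linalg.norm(e);f=np.cross(ax,e)
    return [np.array(c)+r*(np.cos(t)*e+np.sin(t)*f) for t in np.linspace(0,2*np.pi,40)]
def peg(a,s0=.012,s1=.085):
    t=np.radians(a);u=np.array([np.cos(t),np.sin(t),0]);r=np.array([.578,-.2553,0])+.03*u+[0,0,.085]
    d=.5*u+np.array([0,0,.866]);return [r+s0*d,r+s1*d]
E
python3 - <<'E'
from h import *
print(atz('scene9',300+350/8-.5,110+370/8-.5,.157).round(4))
cv=[(circ((.501,-.244,.188),.0225),(0,0,255)),(circ((.501,-.244,.254),.0225),(0,0,255)),(peg(170),(0,255,0)),(peg(260),(0,255,0))]
overlay('scene9','o1',(300,110,380,190),8,cv);overlay('side9','o2',(360,130,440,210),8,cv)
E
```

```text
[ 0.513  -0.2467  0.157 ]
```

View pics/o1.png

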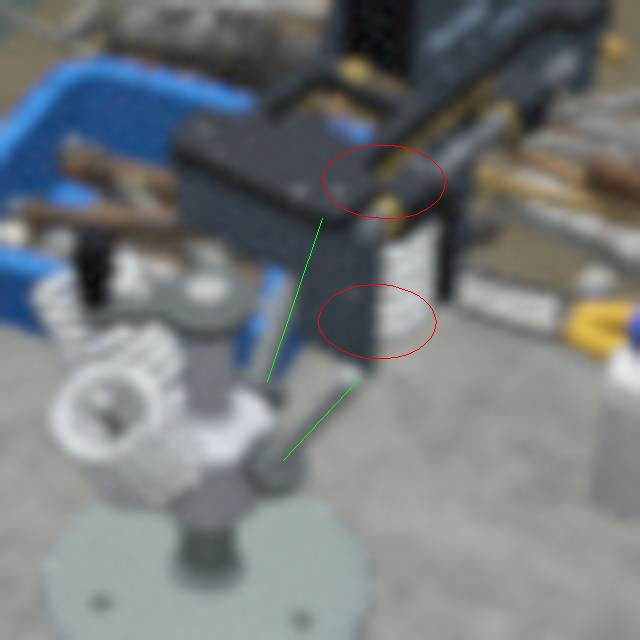

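View pics/o2.png

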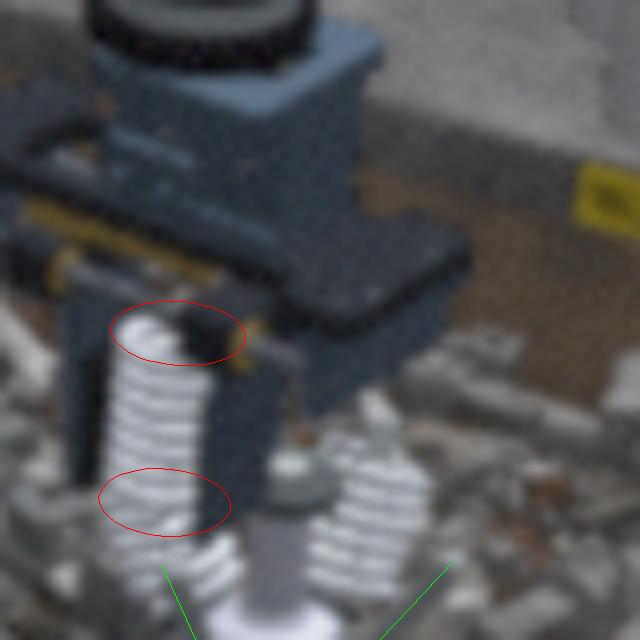

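```bash
python3 -m inch '[[[-2.5,1,8,0],[0,0,8,0],[0,0,6,0]]]' 35 10
python3 - <<'E'
from h import *
s,Rm=st()
snap('side','side10');snap('scene','scene10');snap('wrist','wrist10')
g=np.array(s['ee_pos'])+.172*Rm[:,2]
cv=[(circ(g+[.001,0,-.02],.0225),(0,0,255)),(peg(170),(0,255,0))]
overlay('scene10','o1',(300,110,380,190),8,cv);overlay('side10','o2',(360,150,420,210),10,cv)
E
```

```text
clock: 10.1
ee_pos: [0.4988, -0.2408, 0.3574]
ee_rot: [0.078, 0.997, 0.004, 0.014]
contact_force: [0.9, 0.6, -2.0]
finger_gap: 0.489
t 10.1 pos [ 498.8 -240.8  357.4] grasp [ 503.8 -239.7  185.4] F [ 0.9  0.6 -2. ] gap 44.6
[[-0.987, 0.156, 0.029], [0.156, 0.988, 0.006], [-0.028, 0.011, -1.0]] [-0.476  0.316  1.695  0.021  1.107 -1.899]
```

View pics/o1.png

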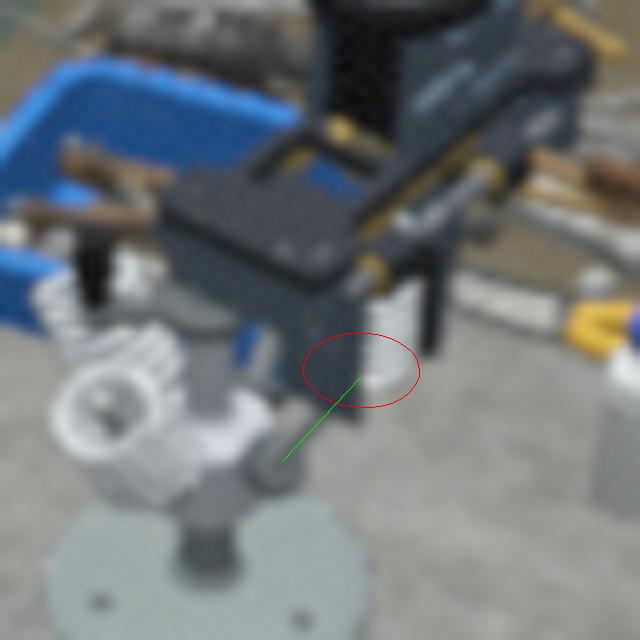

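View pics/wrist10.png

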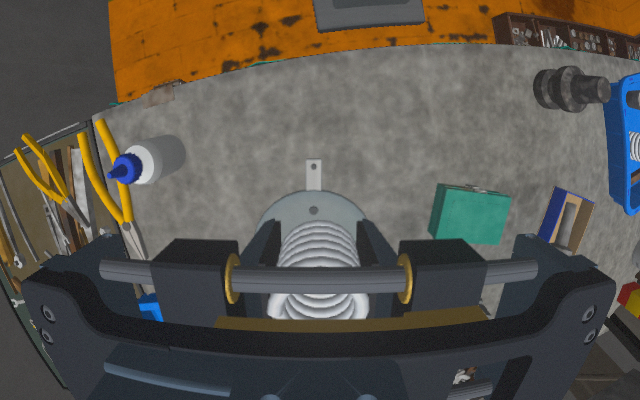

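View pics/o2.png

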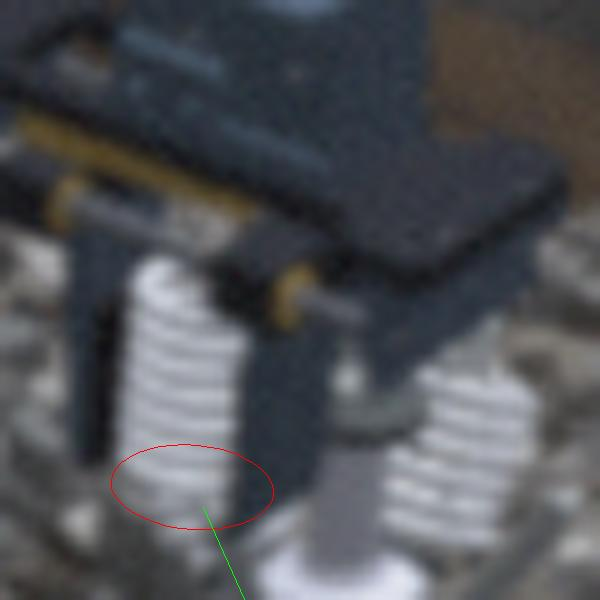

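```bash
python3 -m inch '[[[0,-4,2,0],[-3,0,5,0],[-3,0,5,0]]]' 35 8
python3 - <<'E'
from h import *
s,Rm=st()
E
```

```text
clock: 10.55
ee_pos: [0.5049, -0.2463, 0.3465]
ee_rot: [0.078, 0.997, 0.004, 0.016]
contact_force: [-0.3, -0.5, -1.2]
finger_gap: 0.488
t 10.55 pos [ 504.9 -246.3  346.5] grasp [ 510.3 -245.5  174.6] F [-0.3 -0.5 -1.2] gap 44.5
[[-0.987, 0.156, 0.031], [0.156, 0.988, 0.005], [-0.03, 0.01, -0.999]] [-0.479  0.336  1.694  0.021  1.085 -1.903]
```

```bash
python3 -m inch '[[[0,1.5,5,0],[-2,0,5,0],[-2,0,5,0]]]' 35 8
python3 - <<'E'
from h import *
s,Rm=st()
snap('side','side11');snap('scene','scene11')
g=np.array(s['ee_pos'])+.172*Rm[:,2]
cv=[(circ(g+[.001,0,-.02],.0225),(0,0,255)),(peg(170),(0,255,0))]
overlay('scene11','o1',(300,110,380,190),8,cv);overlay('side11','o2',(360,150,420,210),10,cv)
E
```

```text
clock: 10.85
ee_pos: [0.5102, -0.2456, 0.3302]
ee_rot: [0.078, 0.997, 0.004, 0.016]
contact_force: [-0.2, 0.0, -0.9]
finger_gap: 0.487
t 10.85 pos [ 510.2 -245.6  330.2] grasp [ 515.6 -244.8  158.3] F [-0.2  0.  -0.9] gap 44.4
[[-0.987, 0.156, 0.032], [0.156, 0.988, 0.005], [-0.03, 0.01, -0.999]] [-0.474  0.357  1.707  0.022  1.051 -1.898]
```

View pics/o1.png

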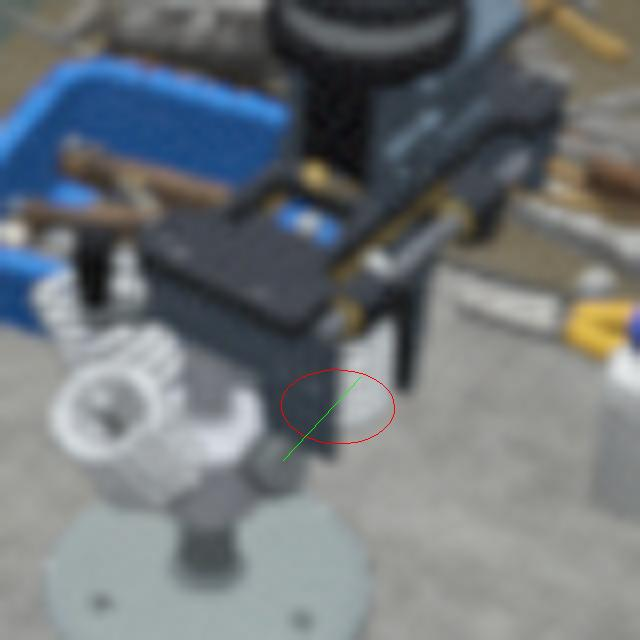

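View pics/o2.png

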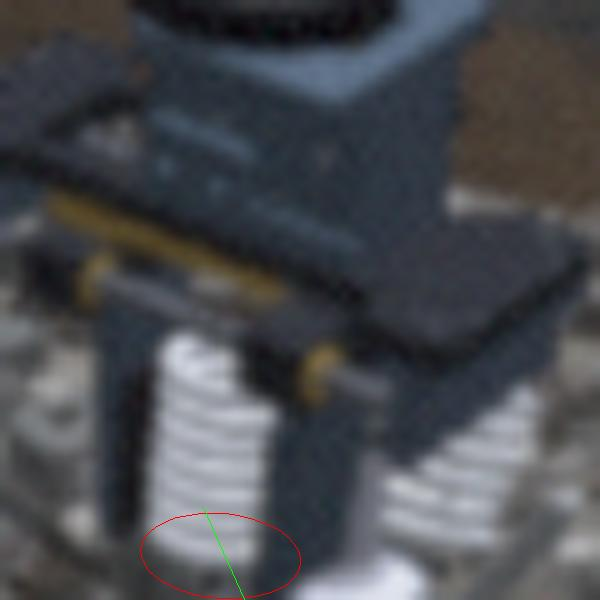

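```bash
python3 -m inch '[[[-2,0,4,0],[-2,0,4,0],[-2,0,4,0]]]' 35 6
python3 - <<'E'
from h import *
s,Rm=st()
snap('side','side12');snap('scene','scene12')
g=np.array(s['ee_pos'])+.172*Rm[:,2]
cv=[(circ(g+[.001,0,-.02],.0225),(0,0,255)),(peg(170),(0,255,0))]
overlay('scene12','o1',(300,110,380,190),8,cv);overlay('side12','o2',(360,150,420,210),10,cv)
E
```

```text
clock: 11.25
ee_pos: [0.5152, -0.2465, 0.3182]
ee_rot: [0.078, 0.997, 0.004, 0.012]
contact_force: [-5.1, 1.1, 7.6]
finger_gap: 0.49
t 11.25 pos [ 515.2 -246.5  318.2] grasp [ 519.6 -245.6  146.3] F [-5.1  1.1  7.6] gap 44.7
[[-0.988, 0.155, 0.025], [0.156, 0.988, 0.005], [-0.024, 0.009, -1.0]] [-0.471  0.377  1.71   0.019  1.035 -1.895]
```

View pics/o2.png

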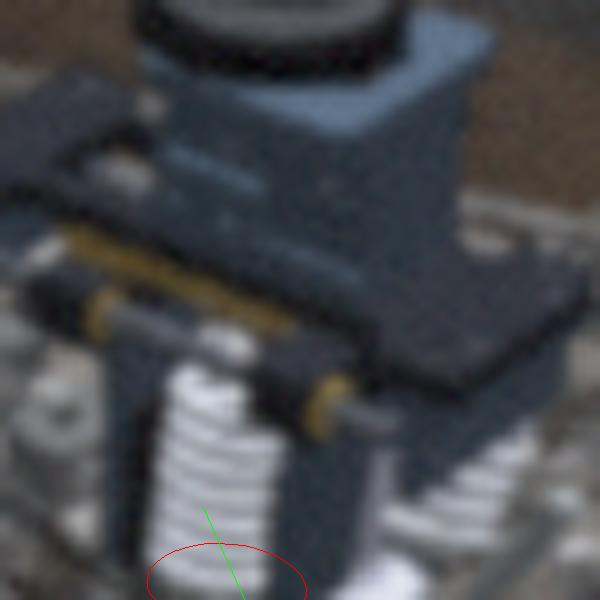

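```bash
python3 -m inch '[[[-2,0,4,0],[-2,0,4,0],[-2,0,4,0]]]' 35 5
python3 - <<'E'
from h import *
s,Rm=st()
snap('side','side12');snap('wrist','wrist12')
g=np.array(s['ee_pos'])+.172*Rm[:,2]
cv=[(circ(g+[.001,0,-.02],.0225),(0,0,255)),(peg(170),(0,255,0))]
overlay('side12','o2',(360,150,420,210),10,cv)
crop('wrist12','w12',(220,180,420,340),4)
E
```

```text
clock: 11.65
ee_pos: [0.5215, -0.2473, 0.3083]
ee_rot: [0.078, 0.997, 0.003, 0.014]
contact_force: [-3.4, 0.8, 5.8]
finger_gap: 0.492
t 11.65 pos [ 521.5 -247.3  308.3] grasp [ 526.3 -246.5  136.3] F [-3.4  0.8  5.8] gap 44.9
[[-0.987, 0.156, 0.028], [0.156, 0.988, 0.005], [-0.027, 0.009, -1.0]] [-0.467  0.394  1.709  0.02   1.015 -1.891]
```

View pics/o2.png

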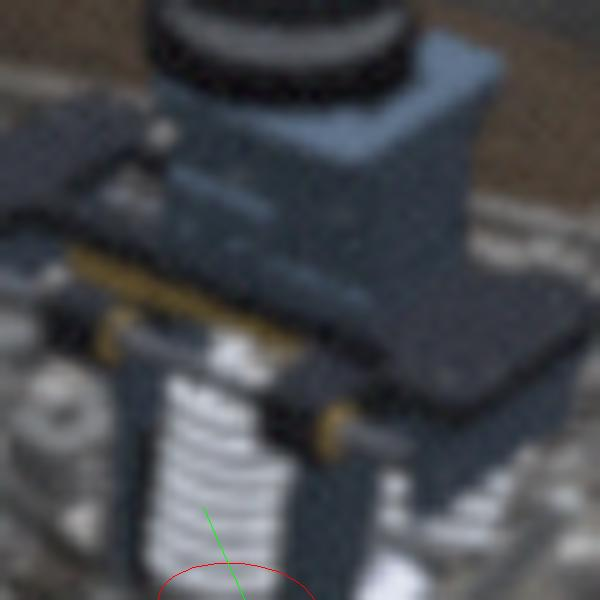

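View pics/w12.png

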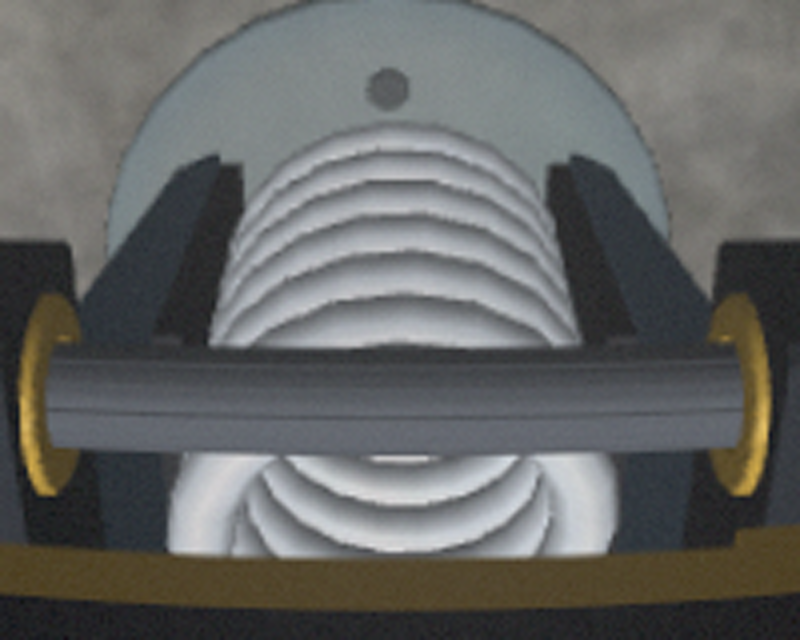

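```bash
python3 -m inch '[[[0,0,0,0],[0,0,0,0],[0,0,0,0]]]' 65 8
python3 - <<'E'
from h import *
s,Rm=st()
snap('side','side13');snap('wrist','wrist13')
overlay('side13','o2',(360,150,420,210),10,[(peg(170),(0,255,0))])
crop('wrist13','w13',(220,180,420,340),4)
E
```

```text
clock: 12.05
ee_pos: [0.5231, -0.2475, 0.3082]
ee_rot: [0.078, 0.997, 0.003, 0.016]
contact_force: [0.5, 0.2, 0.1]
finger_gap: 0.702
t 12.05 pos [ 523.1 -247.5  308.2] grasp [ 528.9 -246.9  136.3] F [0.5 0.2 0.1] gap 64.0
[[-0.987, 0.156, 0.033], [0.156, 0.988, 0.004], [-0.032, 0.009, -0.999]] [-0.466  0.396  1.708  0.021  1.01  -1.891]
```

View pics/o2.png

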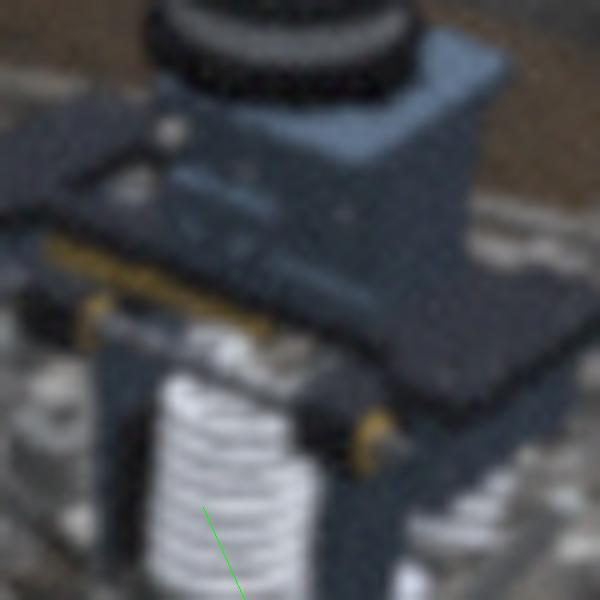

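View pics/w13.png

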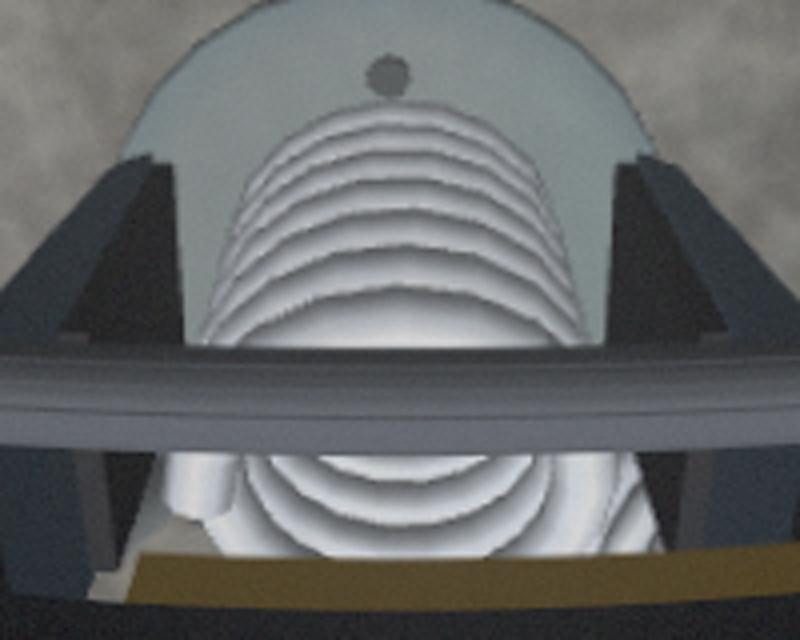

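```bash
python3 -m inch '[[[1,0,-3,0],[1,0,-10,0],[1,0,-25,0],[2,0,-30,0],[2,0,-30,0]]]' 75 8
python3 - <<'E'
from h import *
s,Rm=st()
snap('side','side13');snap('scene','scene13')
P=peg(170,.012,.078);ax=P[1]-P[0]
cv=[(peg(170),(0,255,0)),(circ(P[0],.0225,ax),(0,0,255)),(circ(P[1],.0225,ax),(0,0,255))]
overlay('side13','o2',(360,140,430,210),9,cv)
overlay('scene13','o1',(300,110,380,190),8,cv)
E
```

```text
clock: 12.65
ee_pos: [0.512, -0.2464, 0.4062]
ee_rot: [0.078, 0.997, 0.005, 0.012]
contact_force: [0.2, 0.0, -0.2]
finger_gap: 0.822
t 12.65 pos [ 512.  -246.4  406.2] grasp [ 516.2 -245.   234.3] F [ 0.2  0.  -0.2] gap 74.9
[[-0.987, 0.156, 0.024], [0.156, 0.988, 0.008], [-0.023, 0.012, -1.0]] [-0.473  0.304  1.584  0.02   1.236 -1.894]
```

View pics/o2.png

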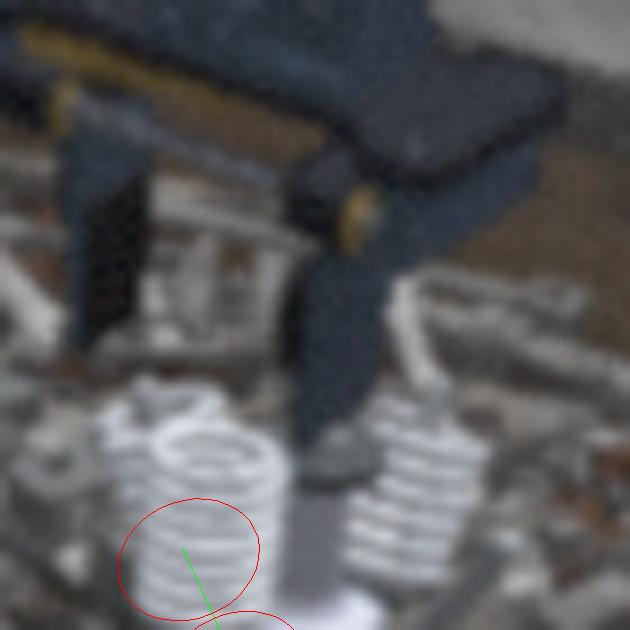

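View pics/o1.png

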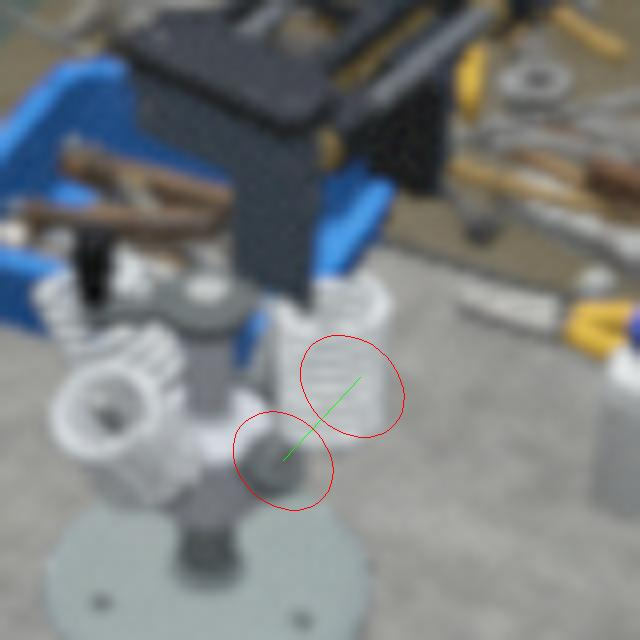

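Run:
```python
from h import *
f=lambda x,y:(300+x/8-.5,110+y/8-.5); e=lambda x,y:(360+x/9-.5,140+y/9-.5)
print(tri([('scene13',*f(333,298)),('side13',*e(218,450))]))
print(tri([('scene13',*f(325,420)),('side13',*e(200,590))]))
snap('wrist','wrist13');crop('wrist13','w13',(200,120,440,300),3.3)
```

```text
(array([ 0.52067947, -0.24626813,  0.18886055]), [np.float64(0.001270400350381413), np.float64(0.0012704003503814533)])
(array([ 0.52162181, -0.24198296,  0.13321967]), [np.float64(0.0016045125505776724), np.float64(0.0016045125505777926)])
```

View pics/w13.png

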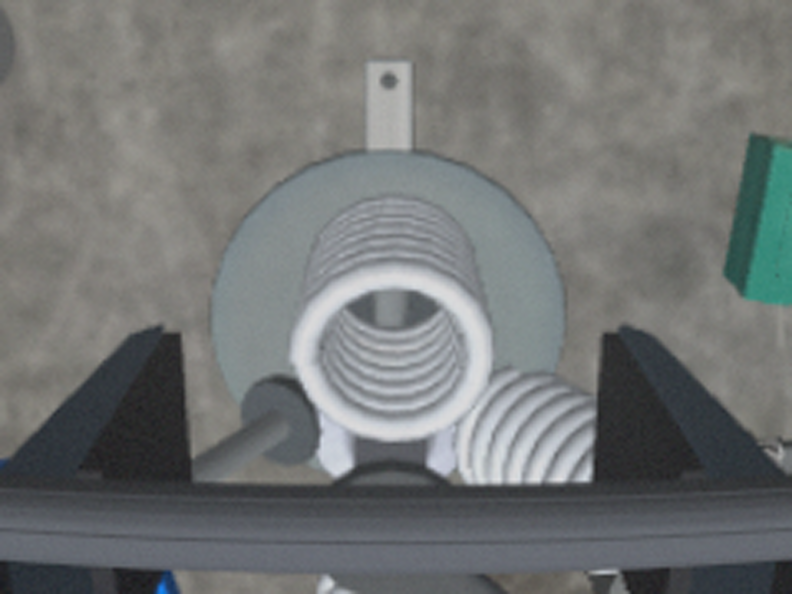

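```bash
python3 -m inch '[[[-2,0,20,0],[0,0,20,0],[0,0,15,0],[0,0,6,0]]]' 75 8
python3 - <<'E'
from h import *
s,Rm=st()
E
```

```text
clock: 13.2
ee_pos: [0.5155, -0.2462, 0.3448]
ee_rot: [0.079, 0.997, 0.004, 0.015]
contact_force: [0.6, 0.2, -0.5]
finger_gap: 0.821
t 13.2 pos [ 515.5 -246.2  344.8] grasp [ 520.7 -245.3  172.9] F [ 0.6  0.2 -0.5] gap 74.9
[[-0.987, 0.156, 0.03], [0.157, 0.988, 0.005], [-0.029, 0.01, -1.0]] [-0.47   0.352  1.674  0.021  1.09  -1.893]
```

```bash
python3 -m inch '[[[0,0,0.5,0],[0,0,0.5,0],[0,0,0.5,0],[0,0,0.5,0],[0,0,0.5,0]]]' 35 8;  python3 -m inch '[[[4,0,0,0],[4,0,0,0],[4,0,2,0]]]' 35 8
python3 - <<'E'
from h import *
s,Rm=st()
snap('side','side14');snap('scene','scene14')
cv=[(peg(170),(0,255,0))]
overlay('side14','o2',(360,140,430,210),9,cv)
overlay('scene14','o1',(300,110,380,190),8,cv)
E
```

```text
clock: 13.7
ee_pos: [0.5155, -0.2463, 0.3423]
ee_rot: [0.078, 0.997, 0.004, 0.014]
contact_force: [-1.1, -0.5, 0.2]
finger_gap: 0.487
clock: 14.0
ee_pos: [0.5043, -0.2446, 0.341]
ee_rot: [0.079, 0.997, 0.003, 0.018]
contact_force: [1.1, 0.6, 1.2]
finger_gap: 0.487
t 14.0 pos [ 504.3 -244.6  341. ] grasp [ 510.5 -243.9  169.1] F [1.1 0.6 1.2] gap 44.4
[[-0.987, 0.157, 0.036], [0.157, 0.988, 0.004], [-0.035, 0.009, -0.999]] [-0.477  0.338  1.706  0.022  1.067 -1.901]
```

View pics/o2.png

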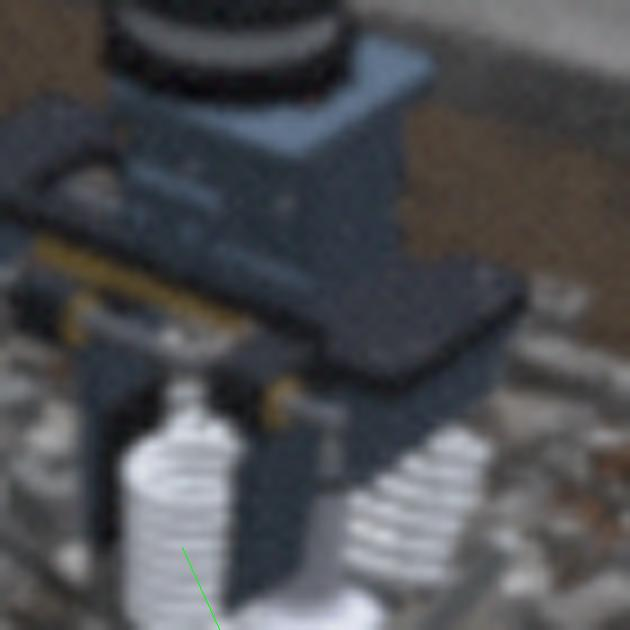

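View pics/o1.png

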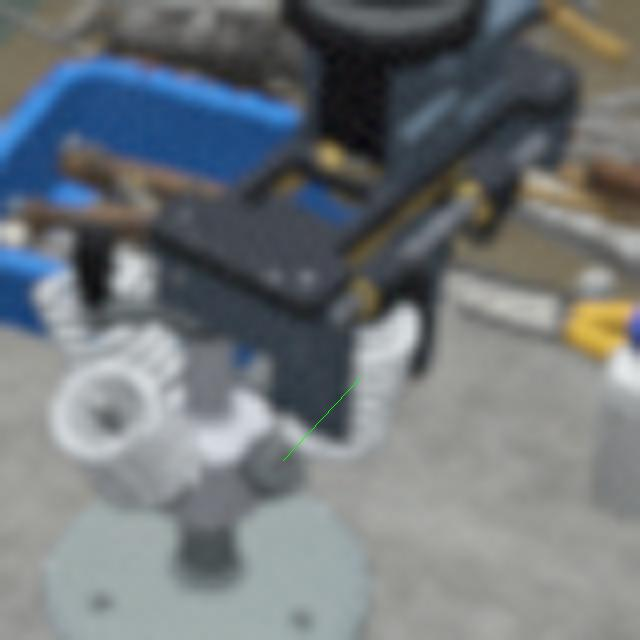

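```bash
python3 -m inch '[[[4,0,2,0],[3,0,3,0],[0,0,4,0],[-2,0,4,0],[-2.5,0,4,0]]]' 35 8
python3 - <<'E'
from h import *
s,Rm=st()
snap('side','side15');snap('scene','scene15')
cv=[(peg(170),(0,255,0))]
overlay('scene15','o1',(300,110,380,190),8,cv)
E
```

```text
clock: 14.6
ee_pos: [0.5014, -0.2442, 0.3236]
ee_rot: [0.079, 0.997, 0.003, 0.018]
contact_force: [1.0, -0.6, -0.0]
finger_gap: 0.491
t 14.6 pos [ 501.4 -244.2  323.6] grasp [ 507.6 -243.8  151.7] F [ 1.  -0.6 -0. ] gap 44.8
[[-0.987, 0.157, 0.036], [0.157, 0.988, 0.002], [-0.035, 0.008, -0.999]] [-0.479  0.35   1.737  0.022  1.024 -1.903]
```

View pics/o1.png

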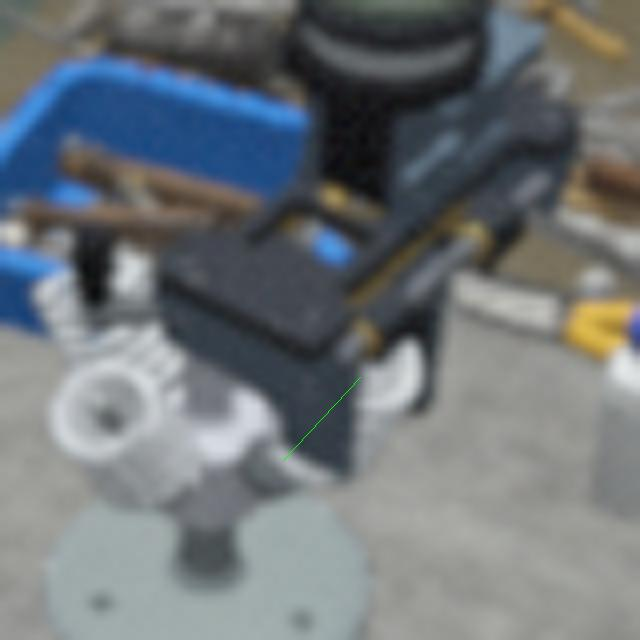

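```bash
python3 -m inch '[[[-2,0,4,0],[-2,0,4,0],[-2,0,4,0]]]' 35 8
python3 - <<'E'
from h import *
s,Rm=st()
E
```

```text
clock: 15.0
ee_pos: [0.5087, -0.2453, 0.3105]
ee_rot: [0.079, 0.997, 0.003, 0.018]
contact_force: [0.5, -0.7, 1.4]
finger_gap: 0.489
t 15.0 pos [ 508.7 -245.3  310.5] grasp [ 514.8 -244.9  138.6] F [ 0.5 -0.7  1.4] gap 44.6
[[-0.987, 0.157, 0.036], [0.157, 0.988, 0.002], [-0.035, 0.008, -0.999]] [-0.474  0.373  1.738  0.022  1.    -1.899]
```

```bash
python3 -m inch '[[[-2,0,3.5,0],[-1.5,0,3,0]]]' 35 8
python3 - <<'E'
from h import *
s,Rm=st()
E
python3 -m inch '[[[0,0,0,0],[0,0,0,0],[0,0,0,0],[1,0,-5,0],[1,0,-25,0],[0,0,-40,0],[0,0,-40,0]]]' 75 8
python3 - <<'E'
from h import *
s,Rm=st()
snap('side','side16');snap('scene','scene16');snap('wrist','wrist16')
P=peg(170,.012,.078);ax=P[1]-P[0]
cv=[(peg(170),(0,255,0)),(circ(P[0],.0225,ax),(0,0,255)),(circ(P[1],.0225,ax),(0,0,255))]
overlay('side16','o2',(360,160,430,230),9,cv)
overlay('scene16','o1',(300,120,380,200),8,cv)
crop('wrist16','w16',(200,120,440,300),3.3)
E
```

```text
clock: 15.2
ee_pos: [0.5116, -0.2457, 0.3034]
ee_rot: [0.078, 0.997, 0.003, 0.015]
contact_force: [-6.5, 0.6, 10.2]
finger_gap: 0.487
t 15.2 pos [ 511.6 -245.7  303.4] grasp [ 516.7 -245.1  131.5] F [-6.5  0.6 10.2] gap 44.4
[[-0.987, 0.156, 0.03], [0.156, 0.988, 0.004], [-0.029, 0.008, -1.0]] [-0.472  0.385  1.739  0.02   0.992 -1.897]
clock: 15.9
ee_pos: [0.5051, -0.245, 0.4091]
ee_rot: [0.078, 0.997, 0.007, 0.005]
contact_force: [0.7, 0.6, -0.1]
finger_gap: 0.82
t 15.9 pos [ 505.1 -245.   409.1] grasp [ 507.1 -242.6  237.1] F [ 0.7  0.6 -0.1] gap 74.8
[[-0.988, 0.156, 0.012], [0.156, 0.988, 0.014], [-0.01, 0.015, -1.0]] [-0.477  0.294  1.59   0.018  1.252 -1.897]
```

View pics/o2.png

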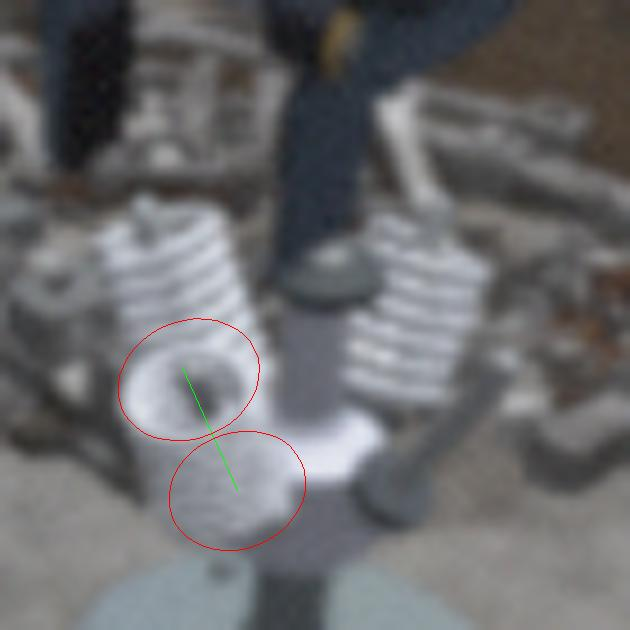

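View pics/o1.png

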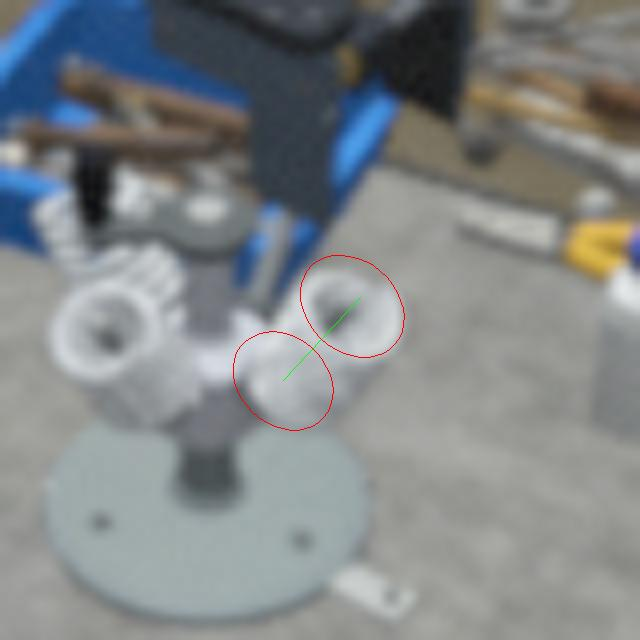

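View pics/w16.png

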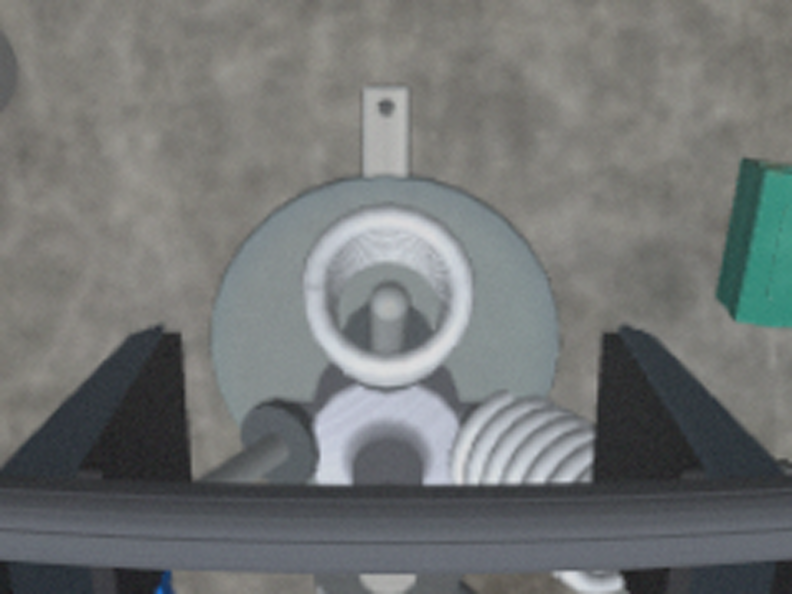

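```bash
python3 -m inch '[[[-35,10,0,0],[-35,10,0,0],[-33,10,0,0],[0,0,0,0]]]' 75 20
python3 - <<'E'
from h import *
s,Rm=st()
g=np.array(s['ee_pos'])+.172*Rm[:,2];d=np.array([.6145,-.2285,.189])-g;print((Rm.T@d*1000).round(1))
snap('scene','scene17');crop('scene17','s17',(290,110,390,190),7)
snap('side','side17');crop('side17','d17',(350,130,450,250),5)
E
```

```text
clock: 16.45
ee_pos: [0.613, -0.2309, 0.4094]
ee_rot: [0.079, 0.997, 0.007, 0.006]
contact_force: [-0.7, 0.4, -0.1]
finger_gap: 0.823
t 16.45 pos [ 613.  -230.9  409.4] grasp [ 615.2 -228.8  237.4] F [-0.7  0.4 -0.1] gap 75.1
[[-0.987, 0.158, 0.013], [0.158, 0.987, 0.012], [-0.011, 0.014, -1.0]] [-0.381  0.443  1.36   0.017  1.331 -1.797]
[ 1.3 -0.5 48.4]
```

View pics/s17.png

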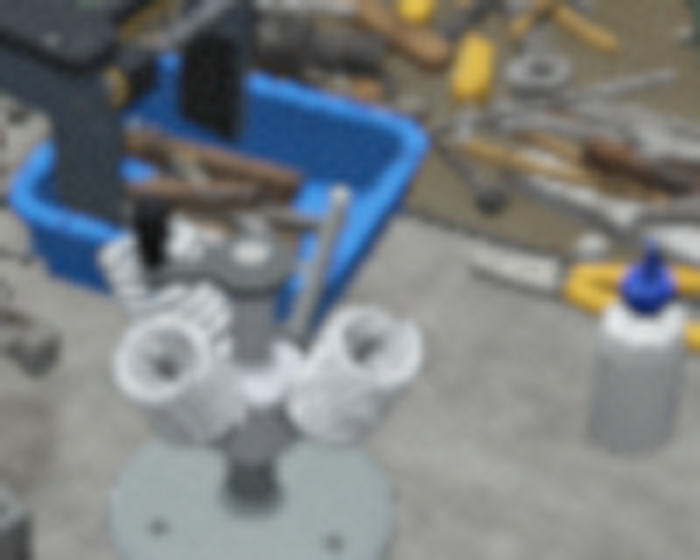

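View pics/d17.png

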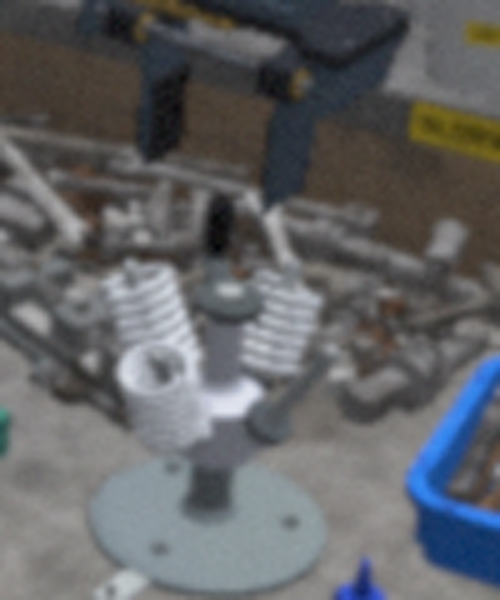

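Knob at scene crop (150,235) between the fingers; tree unmoved with the tall spring seated. Descend and grip.

```bash
python3 -m inch '[[[1,0,20,0],[1,0,20,0],[0,0,8,0]]]' 75 20; python3 -m inch '[[[0,0,0.5,0],[0,0,0.5,0],[0,0,0.5,0],[0,0,0.5,0],[0,0,0.5,0],[0,0,0.5,0],[0,0,0.5,0],[0,0,0.5,0]]]' 10 20;  python3 - <<'E'
from h import *
s,Rm=st()
c=np.array([.578,-.2553]);g=np.array(s['ee_pos'])+.172*Rm[:,2];v=g[:2]-c
print(np.degrees(np.arctan2(v[1],v[0])),np.hypot(*v))
p=g[:2]
for k in range(1,10):
    a=np.radians(35+(-54.5-35)*k/9);q=c+.0455*np.array([np.cos(a),np.sin(a)])
    print(k,q.round(4),(Rm[:2,:2].T@(q-p)*1000).round(1));p=q
E
```

```text
clock: 16.85
ee_pos: [0.6057, -0.231, 0.3605]
ee_rot: [0.08, 0.997, 0.006, 0.003]
contact_force: [-0.1, -0.3, -0.9]
finger_gap: 0.821
clock: 17.65
ee_pos: [0.6044, -0.2311, 0.3595]
ee_rot: [0.081, 0.997, 0.007, 0.005]
contact_force: [-0.8, 1.9, 3.1]
finger_gap: 0.206
t 17.65 pos [ 604.4 -231.1  359.5] grasp [ 606.3 -229.   187.5] F [-0.8  1.9  3.1] gap 18.8
[[-0.987, 0.162, 0.011], [0.162, 0.987, 0.012], [-0.009, 0.014, -1.0]] [-0.387  0.46   1.459  0.017  1.216 -1.8  ]
42.84575748085996 0.038641738238526006
1 [ 0.6192 -0.236 ] [-13.9  -4.8]
2 [ 0.6219 -0.2434] [-3.9 -6.9]
3 [ 0.6233 -0.2512] [-2.6 -7.4]
4 [ 0.6233 -0.2591] [-1.3 -7.8]
5 [ 0.622  -0.2669] [ 0.1 -7.9]
6 [ 0.6193 -0.2743] [ 1.4 -7.8]
7 [ 0.6154 -0.2811] [ 2.7 -7.4]
8 [ 0.6104 -0.2872] [ 4.  -6.8]
9 [ 0.6044 -0.2923] [ 5.1 -6. ]
```

```bash
python3 -m inch '[[[-5,-6,0,0],[-4,-7,0,0],[-2.5,-7.5,0,0],[-1.5,-7.5,0,0],[0,-8,0,0]]]' 10 20;  python3 - <<'E'
from h import *
s,Rm=st()
c=np.array([.578-.0085,-.2553]);g=np.array(s['ee_pos'])+.172*Rm[:,2];v=g[:2]-c
print(np.degrees(np.arctan2(v[1],v[0])),np.hypot(*v))
E
```

```text
clock: 18.15
ee_pos: [0.611, -0.2698, 0.3596]
ee_rot: [0.08, 0.997, 0.008, 0.002]
contact_force: [-4.6, 5.1, 5.3]
finger_gap: 0.204
t 18.15 pos [ 611.  -269.8  359.6] grasp [ 611.8 -267.1  187.6] F [-4.6  5.1  5.3] gap 18.6
[[-0.987, 0.16, 0.005], [0.16, 0.987, 0.016], [-0.002, 0.016, -1.0]] [-0.437  0.495  1.401  0.017  1.249 -1.852]
-15.587969192447442 0.04388875462038187
```

```bash
python3 -m inch '[[[1.5,-7.5,0,0],[3,-7.5,0,0],[4.5,-6.5,0,0],[6,-6,0,0]]]' 10 20;  python3 - <<'E'
from h import *
s,Rm=st()
c=np.array([.578-.0085,-.2553]);g=np.array(s['ee_pos'])+.172*Rm[:,2];v=g[:2]-c
print(np.degrees(np.arctan2(v[1],v[0])),np.hypot(*v))
snap('scene','scene18');snap('side','side18')
for a in(160,165,170,175,180):
    for n in ('scene18','side18'):
        print(a,n,proj(n,peg(a)[1]).round(1))
overlay('scene18','o1',(300,120,380,200),8,[(peg(170),(0,255,0))])
overlay('side18','o2',(360,160,430,230),9,[(peg(170),(0,255,0))])
E
```

```text
clock: 18.55
ee_pos: [0.5912, -0.2963, 0.3596]
ee_rot: [0.081, 0.997, 0.012, 0.001]
contact_force: [-1.3, 6.0, 4.9]
finger_gap: 0.204
t 18.55 pos [ 591.2 -296.3  359.6] grasp [ 592.  -292.4  187.6] F [-1.3  6.   4.9] gap 18.6
[[-0.987, 0.161, 0.005], [0.162, 0.987, 0.023], [-0.001, 0.023, -1.0]] [-0.487  0.485  1.417  0.024  1.246 -1.903]
-58.761121000395335 0.04335645665048104
160 scene18 [341.8 158.6]
160 side18 [376.4 198.5]
165 scene18 [343.3 157.7]
165 side18 [378.1 199.4]
170 scene18 [344.5 156.7]
170 side18 [379.8 200.3]
175 scene18 [345.7 155.6]
175 side18 [381.7 201.1]
180 scene18 [346.6 154.5]
180 side18 [383.7 201.8]
```

View pics/o1.png

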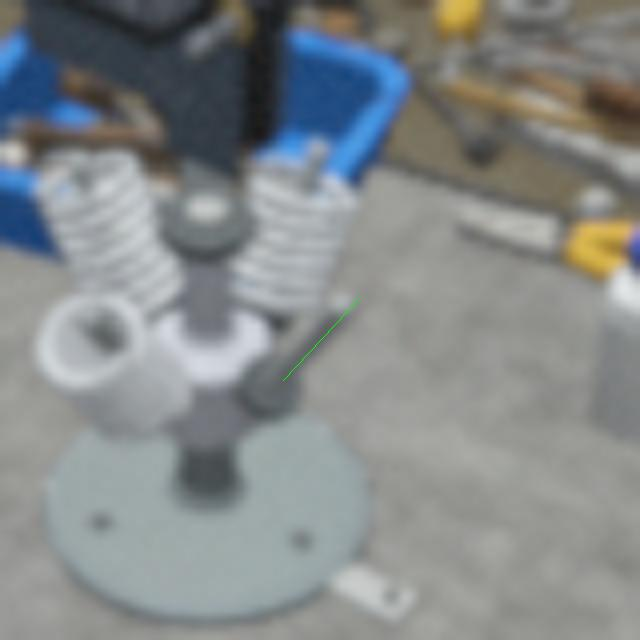

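View pics/o2.png

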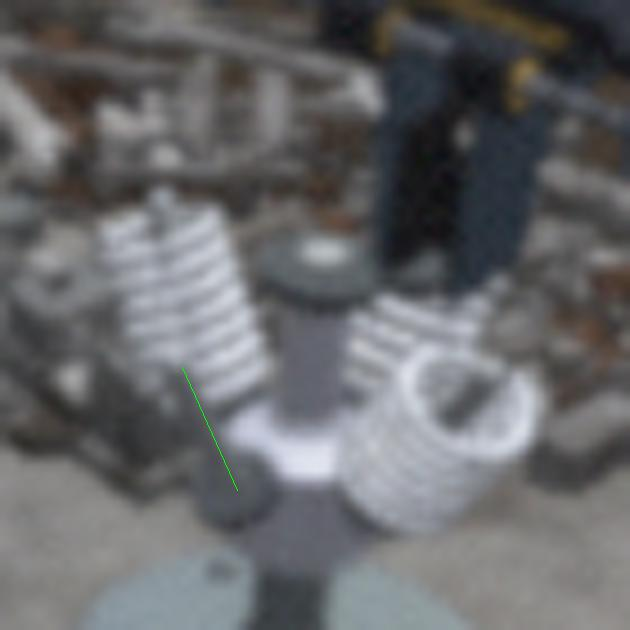

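```bash
python3 -m inch '[[[-2,2,0,0],[-1,1,0,0]]]' 10 20; python3 -m inch '[[[0,0,0,0],[0,0,0,0],[0,0,0,0],[0,0,-5,0],[0,0,-30,0],[0,0,-40,0],[0,0,-20,0]]]' 70 20;  python3 - <<'E'
from h import *
s,Rm=st()
snap('scene','scene19');snap('side','side19')
overlay('scene19','o1',(300,120,380,200),8,[(peg(170),(0,255,0))])
g=np.array(s['ee_pos'])+.172*Rm[:,2];d=np.array([.504,.277])-g[:2];print(d,(Rm[:2,:2].T@d*1000).round(1))
E
```

```text
clock: 18.85
ee_pos: [0.5923, -0.296, 0.3597]
ee_rot: [0.082, 0.997, 0.011, -0.001]
contact_force: [-4.9, 2.7, 3.9]
finger_gap: 0.207
clock: 19.55
ee_pos: [0.5937, -0.3005, 0.4523]
ee_rot: [0.083, 0.997, 0.01, -0.003]
contact_force: [1.4, 0.1, 0.1]
finger_gap: 0.761
t 19.55 pos [ 593.7 -300.5  452.3] grasp [ 593.1 -296.9  280.3] F [1.4 0.1 0.1] gap 69.4
[[-0.986, 0.165, -0.004], [0.165, 0.986, 0.021], [0.007, 0.02, -1.0]] [-0.489  0.448  1.246  0.017  1.46  -1.897]
[-0.08905164  0.57385083] [182.3 551.2]
```

View pics/o1.png

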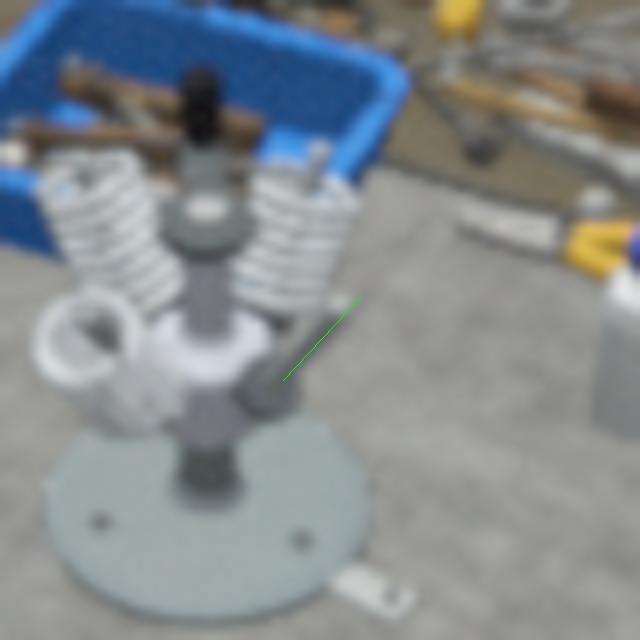

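Run:
```python
from h import *
crop('side19','d19',(350,150,450,250),6)
k=atz('scene19',324.6,131.5,.182);v=k[:2]-[.578,-.2553];print(k,np.degrees(np.arctan2(v[1],v[0])),np.hypot(*v))
tip=(300+344/8-.5,120+303/8-.5);print(tip)
for n,(x,y) in(('scene4',(312,288)),('scene5',(320,283))): print(n,290+x/6-.4,110+y/6-.4)
```

```text
[ 0.60879714 -0.30098088  0.182     ] -56.01293737617212 0.05509271305801508
(342.5, 157.375)
scene4 341.6 157.6
scene5 342.93333333333334 156.76666666666665
```

View pics/d19.png

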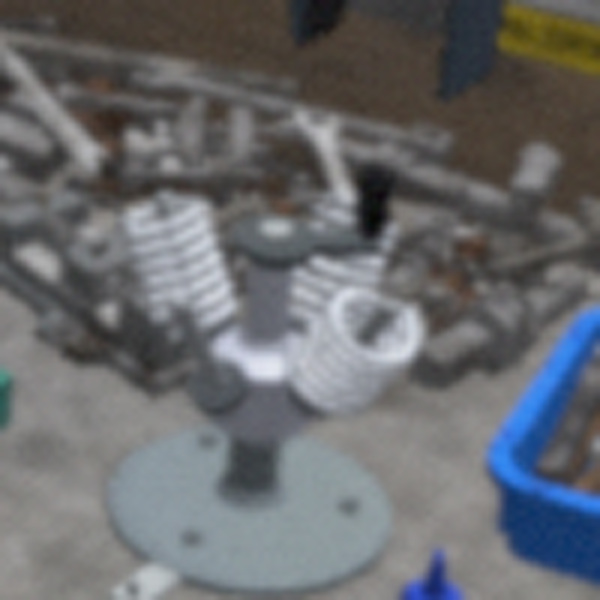

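```bash
python3 -m inch '[[[15,45,0,0],[15,45,0,0],[15,45,0,0],[15,45,0,0],[15,45,0,0],[15,45,0,0],[15,45,0,0],[15,45,0,0],[15,45,0,-2],[15,45,0,-5],[17,43,0,-5],[19,41,10,-5],[0,0,20,-3],[0,0,0,0]]]' 70 20;  python3 - <<'E'
from h import *
s,Rm=st()
snap('scene','scene20');snap('wrist','wrist20')
crop('wrist20','w20',(200,120,440,300),3.3)
crop('scene20','s20',(190,240,340,360),5)
E
```

```text
clock: 21.05
ee_pos: [0.4763, 0.2722, 0.4118]
ee_rot: [-0.097, 0.995, 0.01, -0.01]
contact_force: [-1.5, -0.3, 0.2]
finger_gap: 0.768
t 21.05 pos [476.3 272.2 411.8] grasp [472.4 275.2 239.8] F [-1.5 -0.3  0.2] gap 70.1
[[-0.981, -0.193, -0.023], [-0.193, 0.981, 0.017], [0.019, 0.021, -1.0]] [ 0.491  0.276  1.609  0.027  1.268 -1.282]
```

View pics/wrist20.png

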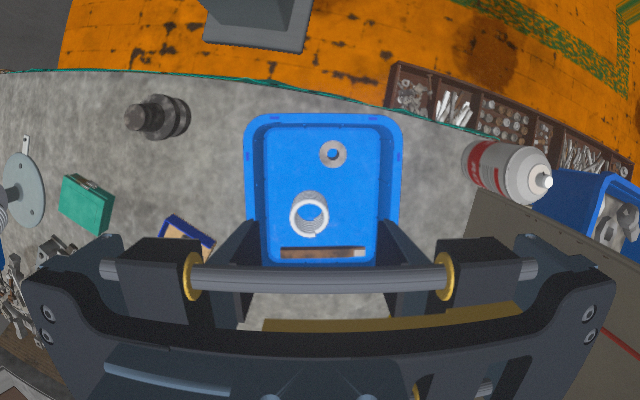

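View pics/s20.png

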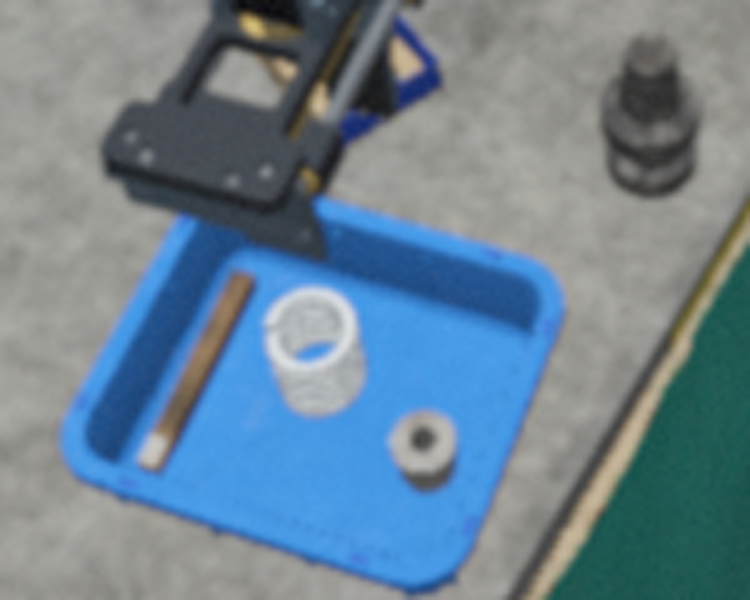

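Run:
```python
from h import *
crop('wrist20','w20',(230,100,410,275),4)
print(atz('wrist20',311,213.5,.06,True).round(4), atz('scene20',190+313/5-.4,240+327/5-.4,.06).round(4))
```

```text
[0.502 0.277 0.06 ] [0.5044 0.2775 0.06  ]
```

View pics/w20.png

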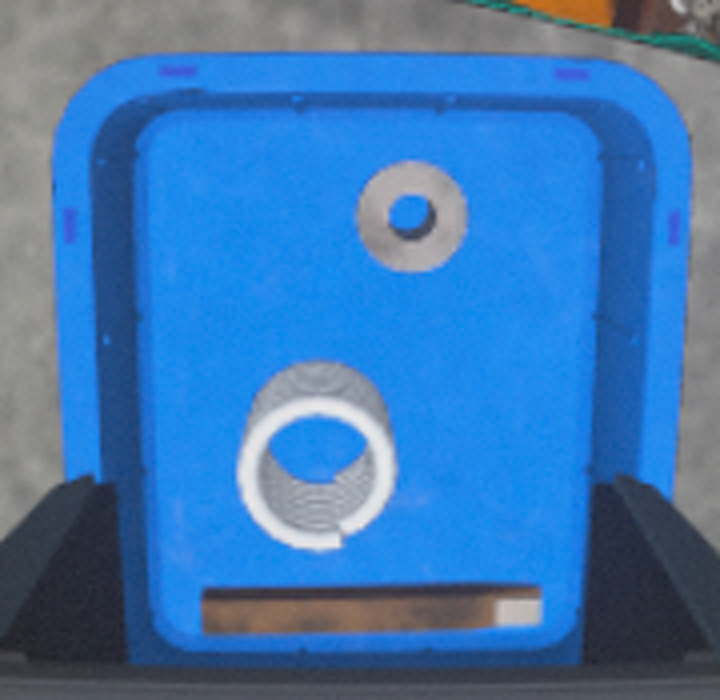

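```bash
python3 -m inch '[[[-16,-2,10,0],[-15,-2,20,0],[0,0,25,0],[0,0,25,0],[0,0,25,0],[0,0,20,0],[0,0,12,0],[0,0,0,0]]]' 68 20;  python3 - <<'E'
from h import *
s,Rm=st()
g=np.array(s['ee_pos'])+.172*Rm[:,2];d=np.array([.504,.277,g[2]])-g;print((Rm.T@d*1000).round(1))
snap('wrist','wrist21');crop('wrist21','w21',(200,120,440,300),3.3)
snap('side','side21');crop('side21','d21',(180,110,300,230),5)
E
```

```text
clock: 21.95
ee_pos: [0.5156, 0.269, 0.28]
ee_rot: [-0.084, 0.996, 0.013, 0.0]
contact_force: [-0.3, 0.8, -0.0]
finger_gap: 0.746
t 21.95 pos [515.6 269.  280. ] grasp [515.3 273.5 108.1] F [-0.3  0.8 -0. ] gap 68.1
[[-0.986, -0.167, -0.002], [-0.167, 0.986, 0.026], [-0.003, 0.026, -1.0]] [ 0.455  0.432  1.729  0.03   0.971 -1.301]
[10.6  5.3  0.1]
```

View pics/w21.png

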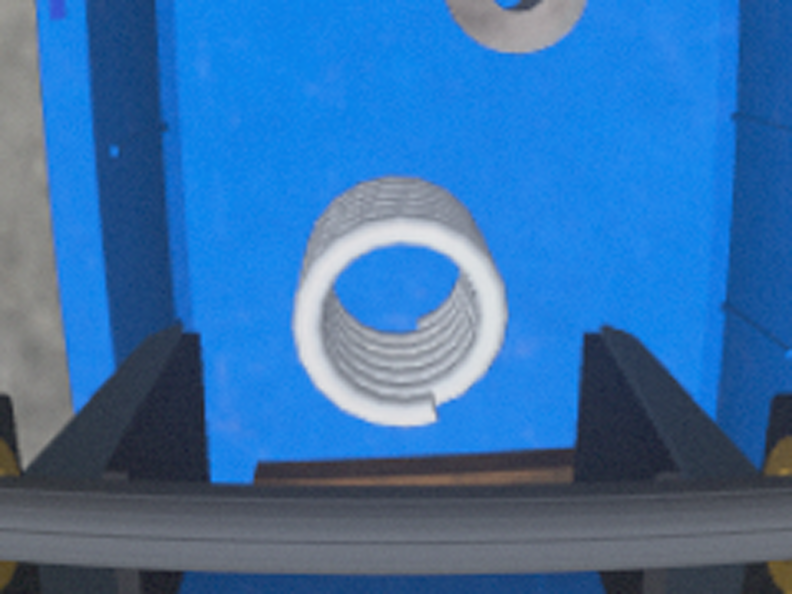

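View pics/d21.png

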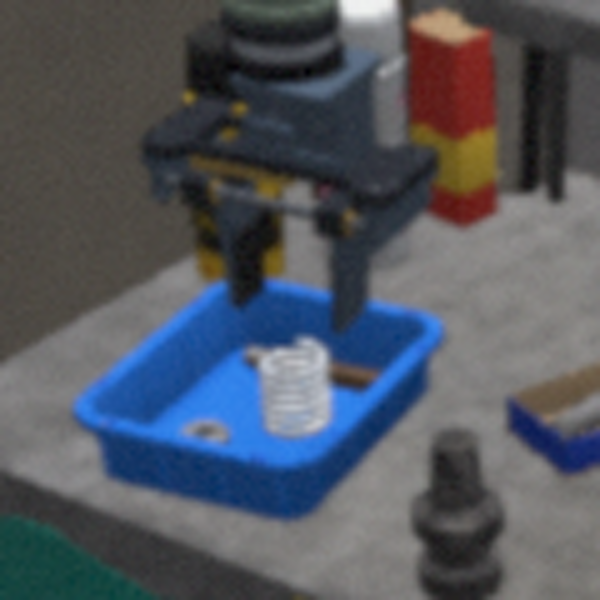

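Run:
```python
from h import *
p=atz('wrist21',321.5,217.2,.06,True);print(p.round(4))
s,Rm=st()
g=np.array(s['ee_pos'])+.172*Rm[:,2];d=np.array([p[0],p[1],g[2]])-g;print((Rm.T@d*1000).round(1))
```

```text
[0.507  0.2756 0.06  ]
t 22.05 pos [516.  269.5 281.8] grasp [516.3 274.3 109.9] F [ 0.2 -0.5  0.7] gap 67.8
[[-0.986, -0.168, 0.001], [-0.168, 0.985, 0.028], [-0.006, 0.027, -1.0]] [ 0.455  0.43   1.727  0.03   0.971 -1.301]
[8.9 2.9 0. ]
```

```bash
python3 -m inch '[[[5,2,0,0],[5,1.5,10,0],[2,0.5,15,0],[2,0,15,0],[2,0,12,0],[0,0,8,0]]]' 68 10;  python3 - <<'E'
from h import *
s,Rm=st()
E
```

```text
clock: 22.65
ee_pos: [0.499, 0.2738, 0.225]
ee_rot: [-0.084, 0.996, 0.016, 0.008]
contact_force: [-0.1, 0.5, -0.7]
finger_gap: 0.747
t 22.65 pos [499.  273.8 225. ] grasp [501.1 279.7  53.1] F [-0.1  0.5 -0.7] gap 68.2
[[-0.986, -0.168, 0.013], [-0.168, 0.985, 0.034], [-0.018, 0.031, -0.999]] [ 0.475  0.476  1.825  0.034  0.815 -1.287]
```

```bash
python3 -m inch '[[[-2,-2,5,0],[-2,-1,4,0]]]' 68 10; python3 -m inch '[[[0,0,0.5,0],[0,0,0.5,0],[0,0,0.5,0],[0,0,0.5,0],[0,0,0,0]]]' 38 12
python3 - <<'E'
from h import *
s,Rm=st()
E
```

```text
clock: 22.85
ee_pos: [0.5031, 0.2721, 0.2154]
ee_rot: [-0.085, 0.996, 0.016, 0.008]
contact_force: [-0.8, -0.5, -0.4]
finger_gap: 0.747
clock: 23.35
ee_pos: [0.5041, 0.272, 0.2143]
ee_rot: [-0.084, 0.996, 0.017, 0.009]
contact_force: [-1.1, -0.8, -0.9]
finger_gap: 0.515
t 23.35 pos [504.1 272.  214.3] grasp [506.5 278.   42.5] F [-1.1 -0.8 -0.9] gap 47.0
[[-0.986, -0.169, 0.014], [-0.168, 0.985, 0.035], [-0.02, 0.032, -0.999]] [ 0.469  0.493  1.827  0.034  0.793 -1.295]
```

```bash
python3 -m inch '[[[0,0,-10,0],[0,0,-30,0],[0,0,-30,0],[0,0,-30,0],[0,0,-30,0],[0,0,-30,0],[0,0,-30,0],[0,-10,-5,0],[7,-30,0,0],[8,-45,0,0],[8,-45,0,0],[8,-45,0,0],[8,-45,0,0],[8,-45,0,0],[8,-45,0,0],[8,-45,0,0],[8,-45,0,0],[8,-45,0,0]]]' 38 12;  python3 - <<'E'
from h import *
s,Rm=st()
g=np.array(s['ee_pos'])+.172*Rm[:,2];d=np.array([.502,-.2365,g[2]])-g;print((Rm.T@d*1000).round(1))
E
```

```text
clock: 25.15
ee_pos: [0.4938, -0.2021, 0.3979]
ee_rot: [-0.089, 0.996, 0.018, 0.007]
contact_force: [0.1, -0.2, -1.6]
finger_gap: 0.507
t 25.15 pos [ 493.8 -202.1  397.9] grasp [ 495.5 -195.7  226. ] F [ 0.1 -0.2 -1.6] gap 46.2
[[-0.984, -0.178, 0.01], [-0.178, 0.983, 0.038], [-0.016, 0.035, -0.999]] [-0.42   0.26   1.668  0.041  1.22  -2.184]
[  0.8 -41.3  -1.5]
```

```bash
python3 -m inch '[[[0,-15,0,8],[0,-14,0,8],[0,-10,0,8],[0,0,0,0]]]' 38 12;  python3 - <<'E'
from h import *
s,Rm=st()
g=np.array(s['ee_pos'])+.172*Rm[:,2];d=np.array([.502,-.2365,g[2]])-g;print((Rm.T@d*1000).round(1))
snap('side','side22');snap('scene','scene22');snap('wrist','wrist22')
cv=[(circ(g+[0,0,-.0405],.0235),(0,0,255)),(circ(g+[0,0,.0175],.0235),(0,0,255)),(peg(166),(0,255,0))]
overlay('scene22','o1',(300,110,380,190),8,cv);overlay('side22','o2',(350,130,430,210),8,cv)
E
```

```text
clock: 25.55
ee_pos: [0.4924, -0.2499, 0.3919]
ee_rot: [0.132, 0.991, 0.019, -0.001]
contact_force: [0.1, -0.3, -0.3]
finger_gap: 0.514
t 25.55 pos [ 492.4 -249.9  391.9] grasp [ 492.9 -243.4  220.1] F [ 0.1 -0.3 -0.3] gap 46.9
[[-0.965, 0.262, 0.003], [0.262, 0.964, 0.038], [0.007, 0.038, -0.999]] [-0.5    0.296  1.633  0.037  1.229 -1.818]
[-7.   9.   0.3]
```

View pics/o1.png

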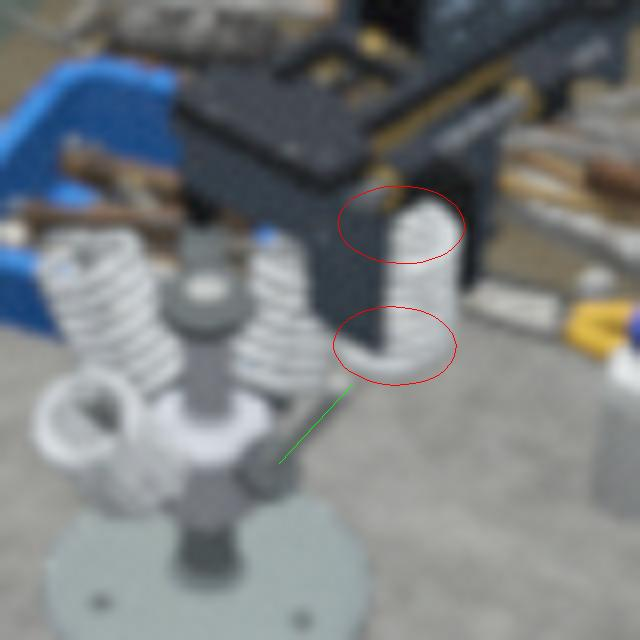

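View pics/o2.png

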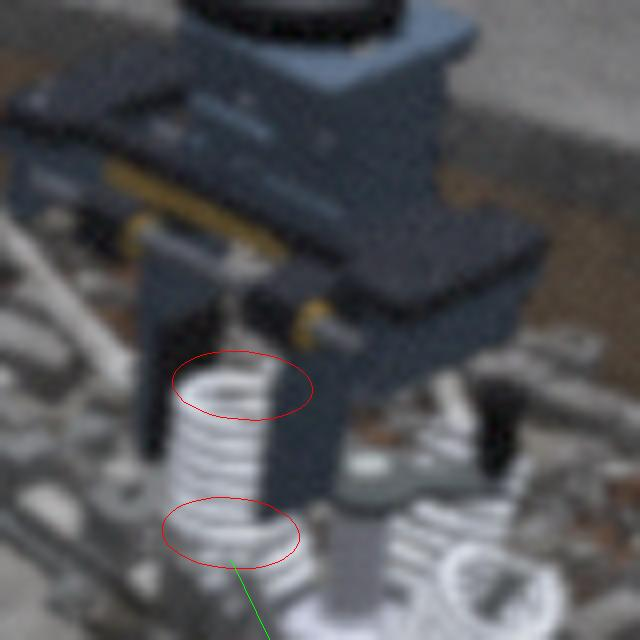

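View pics/wrist22.png

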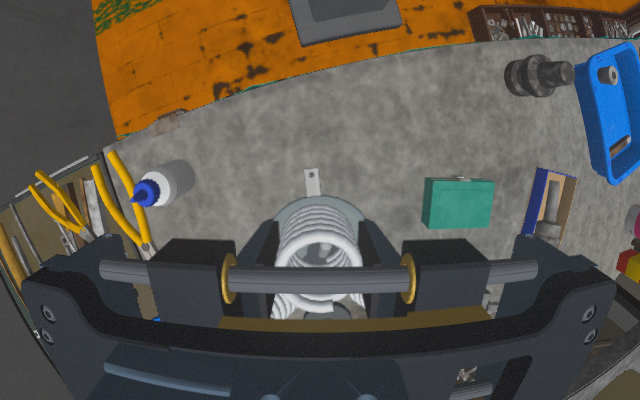

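```bash
python3 -m inch '[[[-5,4,0,0],[-4,3,6,0],[0,0,6,0],[0,0,3,0]]]' 38 12;  python3 - <<'E'
from h import *
s,Rm=st()
snap('side','side23');snap('scene','scene23')
g=np.array(s['ee_pos'])+.172*Rm[:,2]
cv=[(circ(g+[0,0,-.0405],.0235),(0,0,255)),(peg(166),(0,255,0))]
overlay('scene23','o1',(300,110,380,190),8,cv);overlay('side23','o2',(350,130,430,210),8,cv)
E
```

```text
clock: 26.1
ee_pos: [0.5046, -0.2405, 0.3771]
ee_rot: [0.126, 0.992, 0.019, -0.0]
contact_force: [0.6, 0.3, -1.1]
finger_gap: 0.509
t 26.1 pos [ 504.6 -240.5  377.1] grasp [ 505.5 -233.8  205.2] F [ 0.6  0.3 -1.1] gap 46.4
[[-0.968, 0.251, 0.005], [0.251, 0.967, 0.039], [0.005, 0.039, -0.999]] [-0.475  0.316  1.642  0.039  1.197 -1.807]
```

View pics/o1.png

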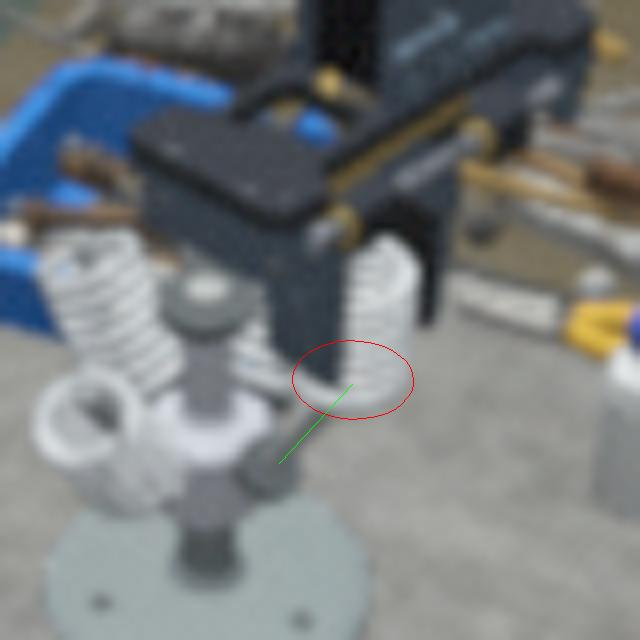

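View pics/o2.png

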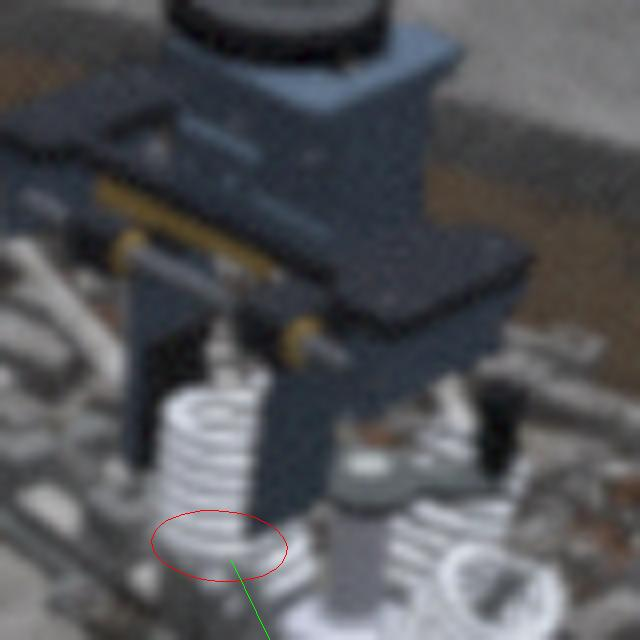

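```bash
python3 -m inch '[[[0,-5,3,0],[-2,0,5,0],[-2,0,5,0],[-2,0,5,0]]]' 38 12;  python3 - <<'E'
from h import *
s,Rm=st()
snap('side','side23');snap('scene','scene23')
g=np.array(s['ee_pos'])+.172*Rm[:,2]
cv=[(circ(g+[0,0,-.0405],.0235),(0,0,255)),(peg(166),(0,255,0))]
overlay('scene23','o1',(300,110,380,190),8,cv);overlay('side23','o2',(350,130,430,210),8,cv)
E
```

```text
clock: 26.6
ee_pos: [0.5092, -0.2471, 0.3584]
ee_rot: [0.127, 0.992, 0.019, 0.001]
contact_force: [0.0, 0.4, -0.3]
finger_gap: 0.505
t 26.6 pos [ 509.2 -247.1  358.4] grasp [ 510.3 -240.6  186.5] F [ 0.   0.4 -0.3] gap 46.1
[[-0.968, 0.251, 0.006], [0.251, 0.967, 0.038], [0.004, 0.038, -0.999]] [-0.481  0.341  1.655  0.04   1.158 -1.814]
```

View pics/o1.png

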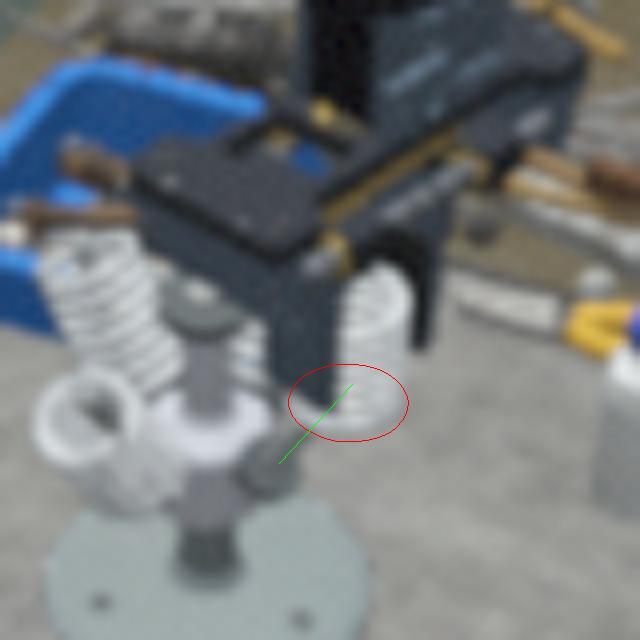

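View pics/o2.png

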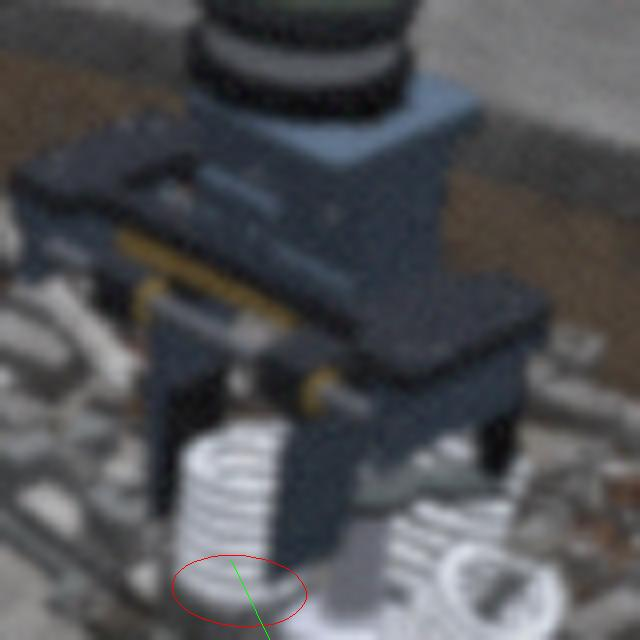

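```bash
python3 -m inch '[[[-2,0,5,0],[-2,0,5,0],[-2,0,5,0]]]' 38 12;  python3 - <<'E'
from h import *
s,Rm=st()
E
```

```text
clock: 27.0
ee_pos: [0.5162, -0.2481, 0.3431]
ee_rot: [0.127, 0.992, 0.019, 0.002]
contact_force: [0.6, -0.5, 1.1]
finger_gap: 0.512
t 27.0 pos [ 516.2 -248.1  343.1] grasp [ 517.7 -241.7  171.3] F [ 0.6 -0.5  1.1] gap 46.7
[[-0.968, 0.251, 0.009], [0.251, 0.967, 0.037], [0.001, 0.038, -0.999]] [-0.477  0.363  1.662  0.041  1.126 -1.812]
```

```bash
python3 -m inch '[[[4,0,1,0],[4,0,1,0],[4,0,2,0],[2,0,3,0]]]' 38 9;  python3 - <<'E'
from h import *
s,Rm=st()
snap('side','side24');snap('scene','scene24')
cv=[(peg(166),(0,255,0))]
overlay('scene24','o1',(300,110,380,190),8,cv);overlay('side24','o2',(350,130,430,210),8,cv)
E
```

```text
clock: 27.4
ee_pos: [0.5035, -0.2444, 0.3361]
ee_rot: [0.127, 0.992, 0.018, 0.005]
contact_force: [1.7, 0.3, 2.5]
finger_gap: 0.508
t 27.4 pos [ 503.5 -244.4  336.1] grasp [ 506.1 -238.3  164.2] F [1.7 0.3 2.5] gap 46.4
[[-0.968, 0.251, 0.015], [0.251, 0.967, 0.035], [-0.005, 0.038, -0.999]] [-0.482  0.349  1.704  0.043  1.092 -1.819]
```

View pics/o1.png

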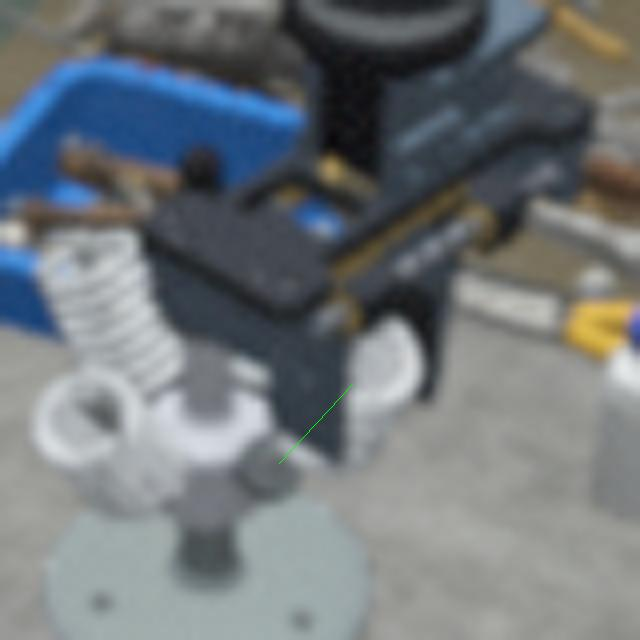

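View pics/o2.png

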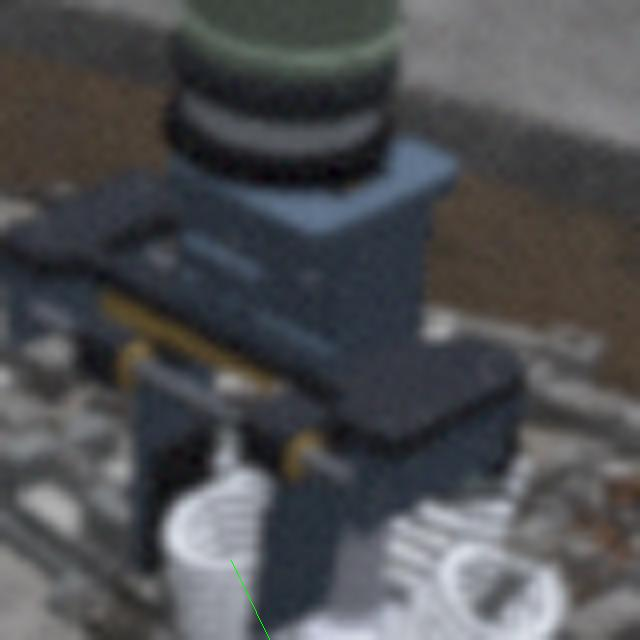

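```bash
python3 -m inch '[[[0,0,4,0],[-2,0,4.5,0],[-2,0,4.5,0],[-2,0,4.5,0]]]' 38 9;  python3 - <<'E'
from h import *
s,Rm=st()
E
```

```text
clock: 27.9
ee_pos: [0.5097, -0.2452, 0.3184]
ee_rot: [0.127, 0.992, 0.018, 0.006]
contact_force: [1.8, 0.7, 2.7]
finger_gap: 0.508
t 27.9 pos [ 509.7 -245.2  318.4] grasp [ 512.4 -239.1  146.5] F [1.8 0.7 2.7] gap 46.3
[[-0.968, 0.251, 0.016], [0.252, 0.967, 0.035], [-0.006, 0.038, -0.999]] [-0.479  0.373  1.715  0.044  1.056 -1.817]
```

```bash
python3 -m inch '[[[-2.5,0,4,0],[-2.5,0,4,0],[-2,0,4,0]]]' 38 9;  python3 - <<'E'
from h import *
s,Rm=st()
snap('scene','scene25')
P=peg(166,.012,.070);ax=P[1]-P[0]
overlay('scene25','o1',(300,110,380,190),8,[(peg(166),(0,255,0)),(circ(P[0],.0235,ax),(0,0,255)),(circ(P[1],.0235,ax),(0,0,255))])
E
```

```text
clock: 28.2
ee_pos: [0.5174, -0.2466, 0.3047]
ee_rot: [0.127, 0.992, 0.019, 0.005]
contact_force: [1.1, 1.2, 2.4]
finger_gap: 0.507
t 28.2 pos [ 517.4 -246.6  304.7] grasp [ 519.9 -240.4  132.9] F [1.1 1.2 2.4] gap 46.2
[[-0.968, 0.251, 0.014], [0.251, 0.967, 0.036], [-0.005, 0.038, -0.999]] [-0.475  0.397  1.715  0.045  1.033 -1.814]
```

View pics/o1.png

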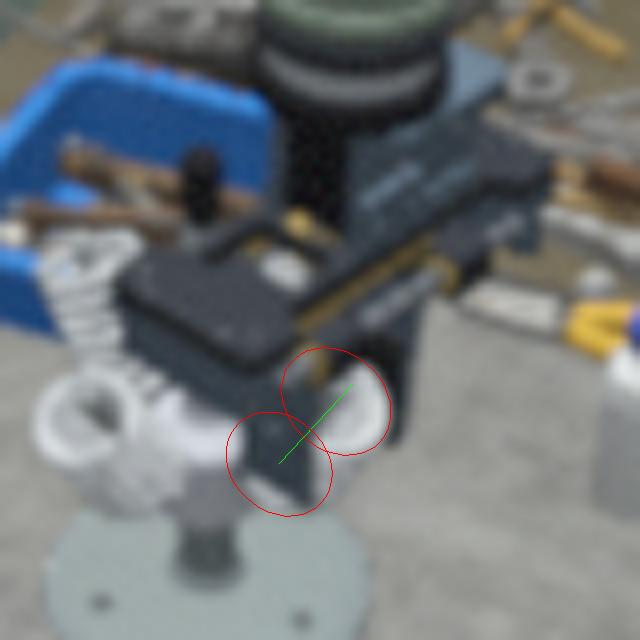

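```bash
python3 -m inch '[[[-2,0,3,0],[-1,0,2,0]]]' 38 9;  python3 - <<'E'
from h import *
s,Rm=st()
E
python3 -m inch '[[[0,0,0,0],[0,0,0,0],[0,0,0,0],[1,0,-5,0],[1,0,-25,0],[0,0,-40,0],[0,0,-40,0]]]' 76 9
python3 - <<'E'
from h import *
s,Rm=st()
snap('side','side26');snap('scene','scene26');snap('wrist','wrist26')
P=peg(166,.012,.070);ax=P[1]-P[0]
cv=[(circ(P[0],.0235,ax),(0,0,255)),(circ(P[1],.0235,ax),(0,0,255))]
overlay('scene26','o1',(300,110,380,190),8,cv);overlay('side26','o2',(350,150,430,230),8,cv)
crop('wrist26','w26',(200,120,440,300),3.3)
E
```

```text
clock: 28.45
ee_pos: [0.5193, -0.2467, 0.2983]
ee_rot: [0.126, 0.992, 0.02, 0.001]
contact_force: [-5.0, 1.0, 12.5]
finger_gap: 0.507
t 28.45 pos [ 519.3 -246.7  298.3] grasp [ 520.5 -240.   126.5] F [-5.   1.  12.5] gap 46.2
[[-0.968, 0.251, 0.007], [0.251, 0.967, 0.039], [0.003, 0.039, -0.999]] [-0.473  0.408  1.716  0.044  1.03  -1.813]
clock: 29.15
ee_pos: [0.5148, -0.2501, 0.4037]
ee_rot: [0.126, 0.992, 0.022, -0.009]
contact_force: [1.1, -1.1, -0.3]
finger_gap: 0.827
t 29.15 pos [ 514.8 -250.1  403.7] grasp [ 512.6 -242.1  231.9] F [ 1.1 -1.1 -0.3] gap 75.4
[[-0.968, 0.251, -0.013], [0.25, 0.967, 0.047], [0.024, 0.042, -0.999]] [-0.481  0.324  1.562  0.037  1.29  -1.81 ]
```

View pics/o1.png

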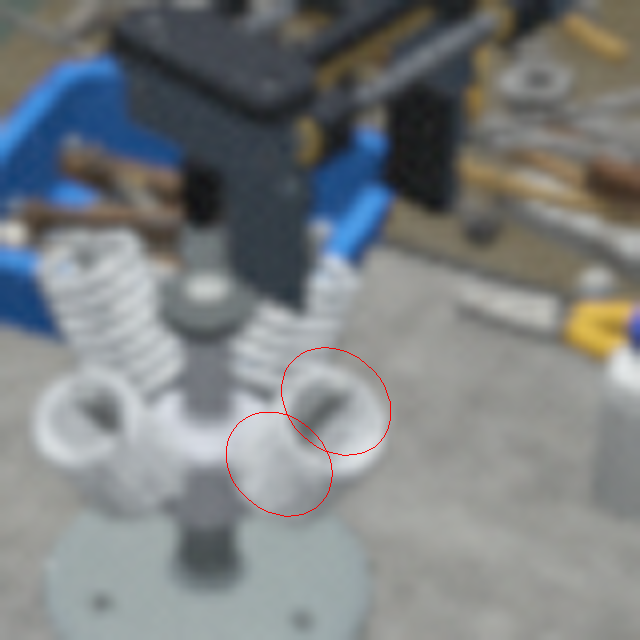

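View pics/o2.png

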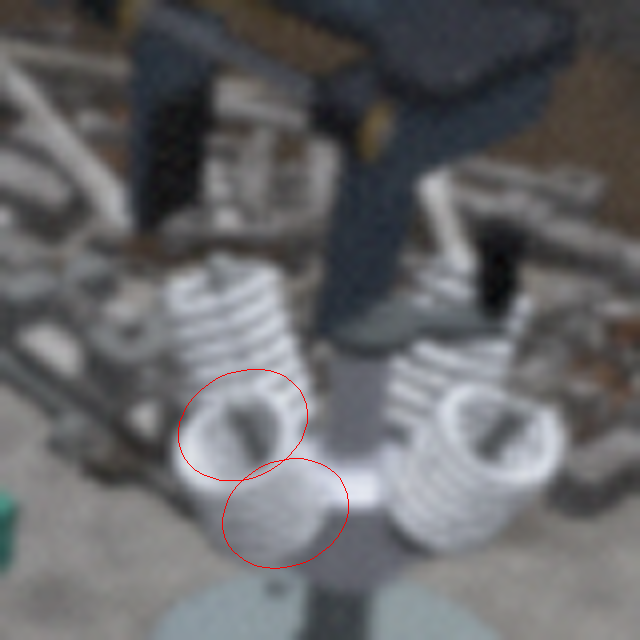

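View pics/w26.png

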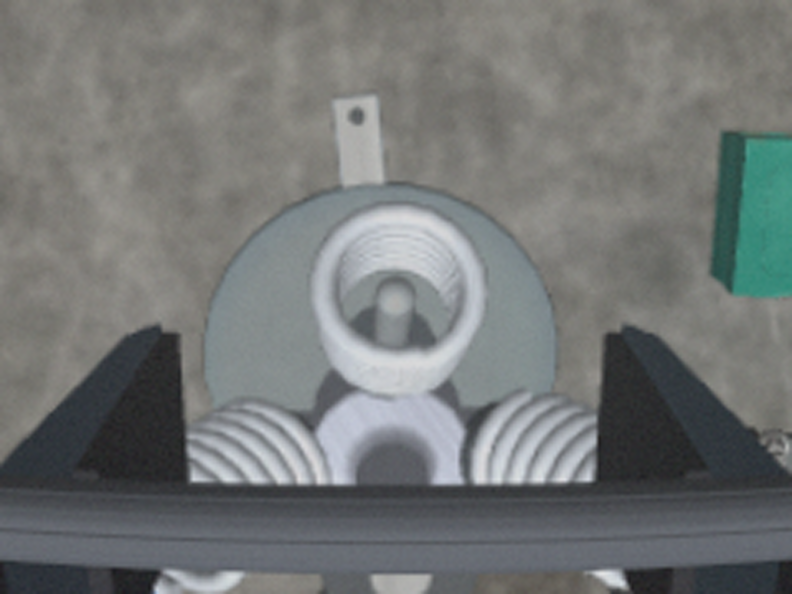

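```bash
python3 -m inch '[[[10,0,-40,0],[40,0,-20,0],[40,0,0,0],[0,0,0,0],[0,0,0,0]]]' 76 9 | head -3
python3 - <<'E'
from h import *
s,Rm=st()
snap('side','side27');snap('scene','scene27')
crop('scene27','s27',(190,110,450,370),2.3);crop('side27','d27',(180,140,480,310),2.6)
E
```

```text
clock: 29.8
ee_pos: [0.4254, -0.2295, 0.464]
ee_rot: [0.126, 0.992, 0.023, -0.01]
t 29.8 pos [ 425.4 -229.5  464. ] grasp [ 422.8 -221.4  292.2] F [ 0.8 -0.   0.2] gap 76.0
[[-0.968, 0.251, -0.015], [0.25, 0.967, 0.047], [0.026, 0.042, -0.999]] [-0.529  0.148  1.646  0.034  1.385 -1.853]
```

View pics/s27.png

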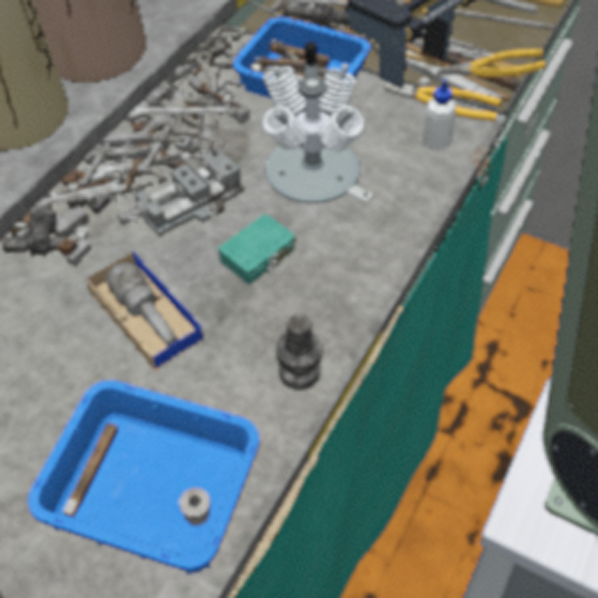

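View pics/d27.png

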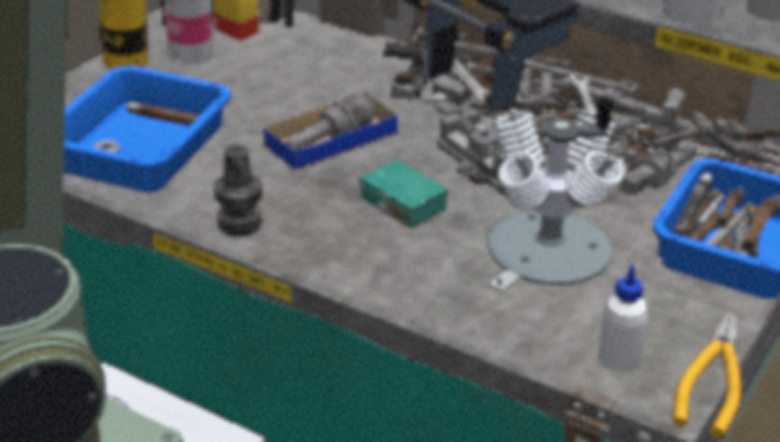

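Both springs are on their pegs, the bystanders are where they were, and the gripper is clear. I'm handing the job in.

```bash
python3 -c "
from plant import *
print(job_done())"
```

```text
the job is handed in; nothing more can be done
None
```

Both springs are hung on the tree, and I handed the job in at about 30 s of the 72 s allowed.

- **First spring:** I turned peg_a to the tab and put the tall spring on it. It jammed upright partway down, so I gripped it again near the top, tilted it along the peg and slid it onto the collar.
- **Second spring:** I then turned peg_b to the tab, took the short spring from the bin and slid it down onto the collar. That peg is still at the tab.

**Last checks:**
- **Seating:** Before release, each spring pressed on its collar with about 12 N. The pictures show both seated, with the peg visible through the bore.
- **Peg at the tab:** peg_b stands about 4–5° off the tab line, which puts its tip roughly 6 mm sideways (limit 25 mm). I left it that way: a small correction by the knob had not moved it noticeably.
- **Surroundings:** In the final pictures the bystanders look unmoved and the gripper is clear of everything.
- **Limits:** Every wrist force I read was under 20 N, but I only read it at the end of each move.
- **Disagreement:** The overlaid peg positions were about 1 pixel (around 2 mm) off the pictures, within the calibration accuracy.

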